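# Weigh the solder spool kept between two bottles

### The job

Weigh the spool of solder that stands in the walled middle bay of the wooden rack. First take both bottles that hem it in out of the rack and stand them in the low steel drip tray; only then lift the spool out and set it gently, upright, in the middle of the scale's weighing plate and leave it there; then stand each bottle back on the very place in the rack where it stood at the start. Never let a bottle or the spool tip over, and leave the tape rolls and the wooden block where they are.

Things in the scene. Friction and masses are not known exactly. Their poses are not given: they have to be found in the camera images.
- solder_spool: spool of solder, yellow round flanges 60 mm in diameter and 45 mm high over all, wound full of pale solder to just inside the flanges' rim, standing on one flange; 0.25 to 0.46 kg. It can be gripped across its 60 mm width at any height. Origin: centre of the underside, z up
- flux_bottle: white round flux bottle, 42 mm in diameter, 100 mm high: straight body up to 50 mm, shoulder sloping in to 66 mm, red cap with straight sides 22 mm wide from 66 to 80 mm (a good place to grip), thin spout above; 0.08 to 0.16 kg. Origin: centre of the underside, z up
- amber_bottle: round amber glass bottle with a paper label and black cap, 42 mm in diameter, 120 mm high: straight body up to 69 mm (grip its upper part), then a shoulder to 94 mm and a 21 mm wide black cap from 104 to 120 mm; 0.08 to 0.16 kg. Origin: centre of the underside, z up
- rack: fixed wooden rack: board 96 mm (x) by 200 mm (y), top 10 mm above the bench, places marked by dark discs at y = -66, 0, +66 mm. Spool in the middle, a bottle at each end (which is where varies). Cheeks flank the middle: 70 mm long along y, inner faces at x = -36 and +36, tops 64 mm above the bench: grip the spool along the rack's y, bottles gone. Ends have no walls. Origin: centre of underside
- drip_tray: fixed shallow open steel tray, 130 mm (its x) by 200 mm (its y) outside, walls 4 mm thick and 14 mm high, inner floor 4 mm above the bench. Origin: centre of its underside (bench level)
- scale: fixed flat grey-blue kitchen scale, 130 mm (its x) by 150 mm (its y); its weighing plate is 76 mm (x) by 124 mm (y), upper face 34 mm above the bench, centre at x = +22 mm, y = 0 in the scale's frame; the display lies towards -x. Origin: centre of the underside (bench level)
- masking_tape: bystander: roll of cream masking tape lying flat, 104 mm across, 25 mm high. Origin: centre of the underside
- wood_block: bystander: pine block 45 mm (its x) by 120 mm (its y), 44 mm high. Origin: centre of the underside
- electrical_tape: bystander: black roll of electrical tape lying flat, 53 mm across, 19 mm high. Origin: centre of the underside

How it is judged:
By the outcome, as a careful person would: the job done as asked, in the order asked, and still so for the second after the job is handed in, with the robot touching nothing.
It also fails if it takes over 134 s, if anything falls off the work surface, if the arm or the gripper's body presses on something with over 40 N, if the wrist force passes 120 N, or if a joint passes its speed limit or range.

### The arm

A 6-joint arm with a two-finger parallel gripper is mounted at the origin on the work surface; the furniture and walls round the work are solid. World frame = base frame: x ahead of the robot, y to its left, z up, the work surface at z = 0. Lengths are in m, angles in rad, forces in N, time in s.
With the tool pointing down it reaches from about 0.35 to 0.975 m from the base axis. Payload 4.9 kg.
Tool frame: the origin (TCP) lies at the very end of the fingers, on their centre line; the grasp point (between the pads) lies 19 mm behind it; z points along the fingers, y is the line along which they close (so a half turn about z gives the same grasp; the last joint's range is limited). The gripper opens to 85 mm and grips with 20 to 120 N. Pads are 22 mm wide; open, the fingers measure 114 mm over their backs; the gripper's body (76 mm by 85 mm) begins 54 mm behind the grasp point. The pads swing forward as they close: fully open they stand 13 mm farther back than shut.
Start: joints at [-1.23, 0.053, 1.613, -0, 1.476, -0.119], TCP at [0.277, -0.56, 0.231] pointing down, gripper open.
Joint ranges: [-3.01, 3.01], [-1.01, 2.22], [0.06, 2.58], [-1.02, 4.17], [0.09, 2.62], [-3.14, 3.14]. Speed limits (rad/s): [2.57, 2.57, 3.14, 3.14, 3.14, 3.14].

### API

Orientations are given as a unit quaternion [w, x, y, z].
In Python, from plant import manip gives the robot as it stands.
- The arm moves only by the tool move_arm, never from a script. Its argument "plan" is a list that holds one entry, the list of rows, each a list of 7 numbers: the shift along the tool's x, y, z as a fraction of full scale, then the turn, a rotation vector about the tool's x, y, z as a fraction of full scale, then the closure, from 0 (fully open) to 1 (shut). In form: [[[dx, dy, dz, wx, wy, wz, fingers], ...]]. A call has exactly 10 rows; each row shifts and turns the commanded pose from where the row before left it, along the tool's axes as they then stand; what a row does not reach is not made up. Full scale, the value 1, is 0.12 m for a shift and 0.15 rad for a turn. A row lasts 1/8 s, in which the tool goes at most 62.5 mm and 10.7 degrees, less where a joint would pass 70% of its speed; a pose out of reach is approached as far as the arm can. A call with a number of a shift or a turn outside -1 to 1 is refused whole. A call with a gripper value outside its range is refused whole. The fingers move at their own pace and stop on an object; the grip force is fixed at half the most. Time passes only in rows, so rows that do not move let the fingers close, or fill a call up. It gives the time, the measured TCP pose, the force, the opening and the grip force at its end, in the units of the state.
- manip.state(): the state, without advancing time (a new reading comes with each control period).
- manip.grab_frame(name): name is "side" or "top" or "wrist"; returns a dict with "pixels" (480x640x3 uint8, blue, green, red), "depth" (480x640 float32, m along the optical axis (not along the pixel's ray), 0 where there is no reading), "vfov" (degrees; the focal length in pixels is half the picture's height over the tangent of half this angle, whatever the lens; pixels are square), "cx", "cy" (the principal point, pixels), "view" (4x4, takes a point from world to camera coordinates). Camera axes: x right, y down, z forward; pixel columns grow to the right and rows downward; lengths in m; the calibration is good to about 2 mm. A picture is of the moment at which its call begins.
- manip.job_done(): hands the job in; it is judged then, once.
The state is a dict: "time": time; "joint_pos": joint angles; "joint_vel": joint speeds; "joint_efforts": joint torques, N m; "tool_pos": TCP position; "tool_rot": TCP orientation; "contact_force": force on the tool from outside, world axes, zero at the start; "ft_torque": the same for the moment, N m; "gripper_width": opening from 0.0 (shut) to 1.0 (fully open); "grasp_force": force on a finger pad.
Only numpy, scipy, OpenCV 4.12 (cv2) and the standard library are available. Lean on these libraries where they do the work, as an engineer would, in place of code of your own. Each camera call takes 0.05 s, during which the arm holds its last target. There are 200 camera calls.

## Working session

There is one attempt and no reset: what is moved stays moved. The work goes in short steps, Python scripts to look and compute and a tool call to move; the robot and the scene stay as the last step left them, time stands still between calls to the robot, and variables do not carry over. Pictures are saved under pics/ and viewed, at most 17 in all, crops included, and the job is handed in when it is done.

Besides the shell and the picture viewer there is one more tool, called after "Request:" by a JSON object that holds its "name" and its "arguments", one argument or row to a line. move_arm: Moves the arm, as the interface text tells. Its arguments: {"type":"object","properties":{"plan":{"type":"array"}},"required":["plan"]}

```bash
mkdir -p pics; ls; cat > h.py <<'E'
import numpy as np, cv2
from plant import manip
def grab(n):
    f=manip.grab_frame(n); f['f']=240/np.tan(np.radians(f['vfov'])/2); f['T']=np.linalg.inv(np.array(f['view'])); return f
def cast(f,u,v,z):
    d=f['T'][:3,:3]@np.array([(u-f['cx'])/f['f'],(v-f['cy'])/f['f'],1]); o=f['T'][:3,3]
    return o+d*(z-o[2])/d[2]
def cloud(f):
    v,u=np.mgrid[:480,:640]; d=f['depth']
    P=np.stack([(u-f['cx'])/f['f']*d,(v-f['cy'])/f['f']*d,d],-1)
    return P@f['T'][:3,:3].T+f['T'][:3,3]
E
python3 - <<'E'
from h import *
print(manip.state())
for n in('side','top'):
    f=grab(n); cv2.imwrite(f'pics/{n}0.png',f['pixels']); np.save(f'{n}0.npy',f,allow_pickle=True)
    print(n,f['vfov'],f['cx'],f['cy'],f['T'].round(3).tolist())
E
```

```text
pics
{'time': 0.0, 'joint_pos': array([-1.23004097e+00,  5.33639224e-02,  1.61433512e+00, -7.46075573e-06,
        1.47598821e+00, -1.19009952e-01]), 'joint_vel': array([ 7.51923380e-04, -9.19167520e-04, -5.10870150e-07,  2.28436965e-05,
       -4.99845684e-04,  2.95217510e-04]), 'joint_efforts': array([-1.16378660e-04, -3.93680549e+01, -3.70175958e+01, -1.52714742e-04,
        7.12100606e-03, -3.64584992e-06]), 'tool_pos': array([ 0.27711438, -0.55949602,  0.23003408]), 'tool_rot': array([-1.04045989e-03,  9.73692525e-01,  2.27863490e-01, -1.19569821e-04]), 'contact_force': array([-0.30443226, -0.25585121, -1.02171828]), 'ft_torque': array([ 0.03815388, -0.05690863,  0.01419261]), 'grasp_force': 0.0, 'gripper_width': 1.0033060928299034}
side 49.57739260372807 323.8823949702147 234.5416030639085 [[-0.996, -0.028, 0.083, 0.465], [-0.086, 0.458, -0.885, 1.038], [-0.014, -0.889, -0.459, 0.604], [0.0, 0.0, 0.0, 1.0]]
top 57.07673232126043 316.6541910936208 244.04057687992903 [[-0.019, -0.996, 0.085, 0.49], [-1.0, 0.019, -0.005, -0.025], [0.004, -0.085, -0.996, 1.204], [0.0, 0.0, 0.0, 1.0]]
```

View pics/top0.png

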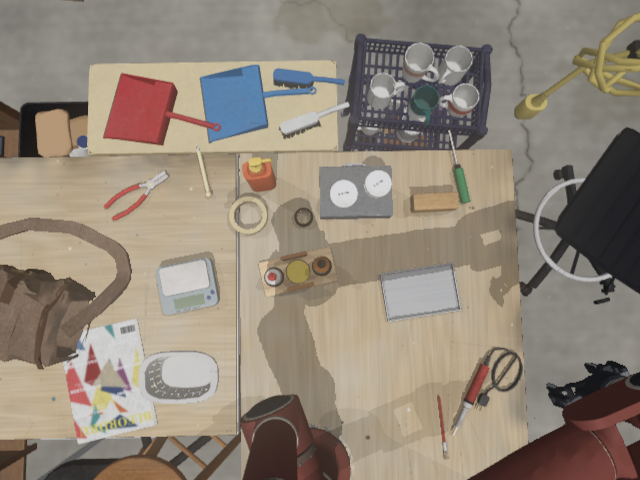

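View pics/side0.png

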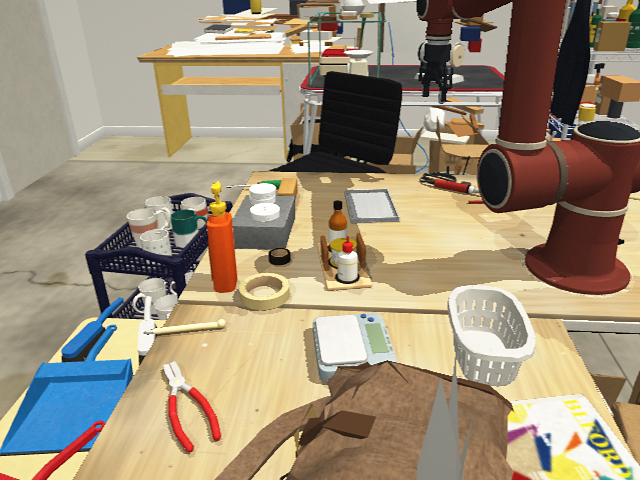

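Top view: flux bottle at (274,276), spool at (298,271), amber bottle at (321,266), scale at (186,286) with its display towards the robot, tray at (420,292). The side view agrees. Next I'll measure them.

```bash
python3 - <<'E'
from h import *
f=np.load('top0.npy',allow_pickle=True).item(); P=cloud(f); Z=P[...,2]; hsv=cv2.cvtColor(f['pixels'],cv2.COLOR_BGR2HSV)
def roi(m,a,b,c,d): r=np.zeros(m.shape,bool); r[c:d,a:b]=m[c:d,a:b]; return r
def rep(n,m):
    p=P[m]; ce,wh,an=cv2.minAreaRect((p[:,:2]*1000).astype(np.float32)); print(n,m.sum(),'mean',p.mean(0).round(4),'rect',np.round(ce,1),np.round(wh,1),round(an,1),'z',np.percentile(p[:,2],[5,50,95]).round(4))
rep('scaleplate',roi((Z>.029)&(Z<.042),150,225,250,320))
rep('scale',roi((Z>.012)&(Z<.05),150,225,250,320))
rep('tray rim',roi((Z>.0105)&(Z<.02),370,470,255,330))
rep('tray all',roi((Z>.002)&(Z<.02)&(hsv[...,1]<50),370,470,255,330))
rep('rack board',roi((Z>.006)&(Z<.14),255,345,240,300))
rep('cheeks',roi((Z>.06)&(Z<.068),255,345,240,300))
rep('spool',roi((Z>.05)&(Z<.06)&(hsv[...,0]>20)&(hsv[...,0]<35)&(hsv[...,1]>120),280,315,255,290))
rep('flux',roi((Z>.07),262,287,262,290))
rep('fluxbody',roi((Z>.03),262,284,262,290))
rep('amber',roi((Z>.115),308,335,250,282))
rep('mask',roi((Z>.015)&(Z<.03),225,272,190,238))
rep('etape',roi((Z>.012)&(Z<.03),290,318,205,232))
rep('bottle orange',roi((Z>.03),235,280,150,192))
for u,v in[(225,300),(300,340),(350,230),(200,330)]: print(u,v,P[v,u].round(4))
big=cv2.resize(f['pixels'][230:330,140:480],None,fx=2.35,fy=2.35,interpolation=2); cv2.imwrite('pics/c1.png',big)
E
```

```text
scaleplate 1601 mean [0.4985 0.318  0.0336] rect [484.5 316.4] [127.  146.7] 9.2 z [0.0295 0.0338 0.0377]
scale 2777 mean [0.4852 0.3141 0.0304] rect [485.6 316.9] [130.3 151.3] 10.7 z [0.0237 0.0302 0.037 ]
tray rim 364 mean [ 0.4572 -0.3096  0.0141] rect [ 457.5 -306.6] [129.8 200.2] 7.6 z [0.011  0.014  0.0175]
tray all 3086 mean [ 0.4567 -0.3098  0.0059] rect [ 448.3 -324.6] [157.9 234.2] 7.7 z [0.0023 0.005  0.0145]
rack board 2571 mean [0.518  0.0208 0.0349] rect [525.5  16.3] [236.5 146.1] 89.0 z [0.0072 0.0126 0.0933]
cheeks 283 mean [0.5133 0.04   0.0641] rect [515.8  33.4] [ 91.7 143.9] 11.8 z [0.0606 0.0641 0.0675]
spool 381 mean [0.5176 0.0194 0.0549] rect [517.5  20. ] [54.9 54.7] 89.0 z [0.0516 0.0549 0.0583]
flux 86 mean [0.5038 0.0792 0.1394] rect [492.8  40. ] [127.   30.2] 73.9 z [0.0703 0.0908 0.1101]
fluxbody 222 mean [0.5042 0.0808 0.0879] rect [490.7  42.5] [129.1  40.8] 71.6 z [0.0556 0.0681 0.0947]
amber 58 mean [ 0.5313 -0.0404  0.1669] rect [517.6 -31.7] [18.3 54.5] 58.3 z [0.1249 0.1301 0.1341]
mask 554 mean [0.6735 0.1528 0.0237] rect [680.5 153.8] [119.1 101.2] 3.1 z [0.0185 0.024  0.0276]
etape 163 mean [0.6654 0.0039 0.0183] rect [665.5   4.1] [48.8 50.1] 88.6 z [0.0142 0.0184 0.0222]
bottle orange 857 mean [0.751  0.1052 0.1598] rect [649.9  34.9] [333.8  76.4] 33.4 z [0.051  0.1547 0.225 ]
225 300 [ 0.4453  0.2199 -0.0029]
300 340 [ 0.3344  0.0183 -0.0031]
350 230 [ 0.6295 -0.1237  0.0011]
200 330 [ 0.3664  0.2871 -0.0018]
```

View pics/c1.png

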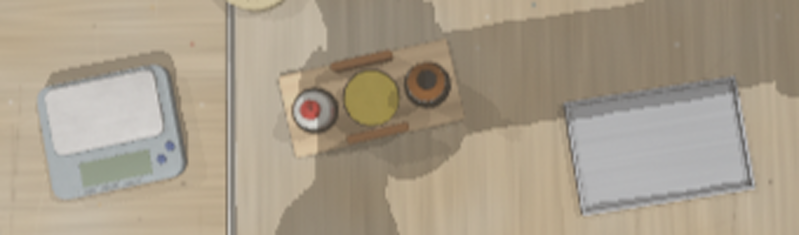

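The crop shows the rack, scale and tray all turned about 10° the same way, with the flux bottle at the left end and the amber at the right. I'll refine the positions by colour and ray casting.

```bash
cat >> h.py <<'E'
def to(goal,yaw=None):
    "tool-frame shift to goal and turn so that tool y lies at yaw (deg), in full-scale units"
    from scipy.spatial.transform import Rotation as R
    s=manip.state(); q=s['tool_rot']; M=R.from_quat([q[1],q[2],q[3],q[0]]).as_matrix()
    cur=np.degrees(np.arctan2(M[1,1],M[0,1])); y=cur if yaw is None else yaw
    t=(y-cur+180)%360-180
    T=np.array([[np.sin(np.radians(y)),-np.cos(np.radians(y))],[np.cos(np.radians(y)),np.sin(np.radians(y))]]) # rows: tool x (down: x = y axis rotated +90), tool y
    T[0]*=-1
    d=np.array(goal)-s['tool_pos']
    print('t',round(s['time'],2),'pos',s['tool_pos'].round(4),'yaw',cur.round(2),'j6',s['joint_pos'][5].round(2),'tilt',np.degrees(np.arccos(-M[2,2])).round(2),'w',round(s['gripper_width'],3),'gf',round(s['grasp_force'],1),'F',s['contact_force'].round(1))
    print(' turn wz',round(-np.radians(t)/.15,3),' then shift',np.r_[T@d[:2]/.12,-d[2]/.12].round(3))
E
python3 - <<'E'
from h import *
f=np.load('top0.npy',allow_pickle=True).item(); s=np.load('side0.npy',allow_pickle=True).item()
P=cloud(f)
def hs(f): return [x.astype(int) for x in cv2.split(cv2.cvtColor(f['pixels'],cv2.COLOR_BGR2HSV))]
h,S,V=hs(f)
def cc(f,m,a,b,c,d,z,n):
    r=np.zeros(m.shape,np.uint8); r[c:d,a:b]=m[c:d,a:b]
    k,l,st,ce=cv2.connectedComponentsWithStats(r); i=1+np.argmax(st[1:,4]); m=l==i
    u,v=st[i,0]+(st[i,2]-1)/2,st[i,1]+(st[i,3]-1)/2
    print(n,st[i],'cast centroid',cast(f,*ce[i],z).round(4)); return m
red=(S>140)&((h<8)|(h>172))
cc(f,red,262,287,262,290,.092,'flux cap')
cc(f,V<70,308,335,250,282,.13,'amber cap')
cc(f,(h>20)&(h<35)&(S>120),280,315,255,290,.055,'spool')
m=cc(f,(S<25)&(V>190),150,225,250,320,.034,'plate')
for n,m,z in[('plate',m,.034)]:
    uv=np.argwhere(m)[:,::-1]; p=np.array([cast(f,u,v,z)[:2] for u,v in uv]); print(n,cv2.minAreaRect((p*1000).astype(np.float32)))
for n,z,lo,hi,a,b,c,d in[('cheeks',.064,.058,.07,255,345,240,300)]:
    m=(h<18)&(S>80)&(abs(P[...,2]-z)<.007); r=np.zeros(m.shape,np.uint8); r[c:d,a:b]=m[c:d,a:b]
    k,l,st,ce=cv2.connectedComponentsWithStats(r)
    for i in range(1,k):
        if st[i,4]>25: print('cheek',st[i],cast(f,*ce[i],z).round(4))
h,S,V=hs(s)
red=(S>140)&((h<8)|(h>172))
cc(s,red,335,360,238,256,.092,'flux cap side')
cc(s,V<70,325,350,198,212,.13,'amber cap side')
to((.52,-.04,.25),10)
E
```

```text
flux cap [269 274   6   6  23] cast centroid [0.5045 0.0837 0.092 ]
amber cap [318 274   4   1   4] cast centroid [ 0.5084 -0.0364  0.13  ]
spool [287 261  22  22 395] cast centroid [0.5176 0.0194 0.055 ]
plate [ 159  261   50   35 1268] cast centroid [0.5071 0.3213 0.034 ]
plate ((507.11602783203125, 321.14801025390625), (72.48676300048828, 122.73116302490234), 10.790755271911621)
cheek [280 252  27   9 106] [0.558  0.0297 0.064 ]
cheek [287 283  27   9  98] [0.4784 0.0132 0.064 ]
flux cap side [343 238  10  15 108] cast centroid [0.5046 0.0997 0.092 ]
amber cap side [334 201   8   9  69] cast centroid [ 0.5328 -0.0222  0.13  ]
t 0.1 pos [ 0.2772 -0.5595  0.2302] yaw -63.66 j6 -0.12 tilt 0.11 w 0.999 gf 0.0 F [ 0.1  0.6 -0.4]
 turn wz -8.57  then shift [ 3.912  2.745 -0.165]
```

Everything is consistent: rack centre about (0.518, 0.020) turned 11.5°, plate at (0.507, 0.321). I'll turn the tool first, then move over the amber bottle.

Request:
{"name": "move_arm", "arguments": {
  "plan": [
    [[0, 0, -0.05, 0, 0, -0.88, 0], [0, 0, -0.05, 0, 0, -0.88, 0], [0, 0, -0.05, 0, 0, -0.88, 0], [0, 0, -0.05, 0, 0, -0.88, 0], [0, 0, -0.05, 0, 0, -0.88, 0], [0, 0, 0, 0, 0, -0.88, 0], [0, 0, 0, 0, 0, -0.88, 0], [0, 0, 0, 0, 0, -0.88, 0], [0, 0, 0, 0, 0, -0.88, 0], [0, 0, 0, 0, 0, -0.85, 0]]
  ]
}}

```text
time: 1.35
tool_pos: [0.2772, -0.5598, 0.2606]
tool_rot: [-0.001, 0.63, 0.777, 0.0]
contact_force: [0.4, -0.1, 0.4]
gripper_width: 0.997
grasp_force: 0.0
```

```bash
python3 -c "
from h import *
to((.531,-.045,.25),11.5)"
```

```text
t 1.35 pos [ 0.2772 -0.5598  0.2606] yaw 11.96 j6 -1.44 tilt 0.07 w 0.997 gf 0.0 F [ 0.4 -0.1  0.4]
 turn wz 0.053  then shift [3.782 2.928 0.088]
```

Request:
{"name": "move_arm", "arguments": {
  "plan": [
    [[0.38, 0.29, 0, 0, 0, 0.05, 0], [0.38, 0.29, 0, 0, 0, 0, 0], [0.38, 0.29, 0, 0, 0, 0, 0], [0.38, 0.29, 0, 0, 0, 0, 0], [0.38, 0.29, 0, 0, 0, 0, 0], [0.38, 0.29, 0, 0, 0, 0, 0], [0.38, 0.29, 0, 0, 0, 0, 0], [0.38, 0.3, 0, 0, 0, 0, 0], [0.38, 0.3, 0, 0, 0, 0, 0], [0.36, 0.3, 0, 0, 0, 0, 0]]
  ]
}}

```text
time: 2.6
tool_pos: [0.5333, -0.0443, 0.2609]
tool_rot: [-0.0, 0.634, 0.773, -0.0]
contact_force: [-0.1, -0.3, 0.1]
gripper_width: 0.994
grasp_force: 0.0
```

```bash
python3 -c "
from h import *
to((.531,-.045,.2),11.5)
f=grab('wrist'); cv2.imwrite('pics/w1.png',f['pixels']); np.save('w1.npy',f,allow_pickle=True); print(f['vfov'],f['cx'],f['cy'],f['T'].round(3).tolist())
for p in [(.531,-.045,.13),(.505,.084,.092),(.5178,.0197,.055)]:
    c=f['view']@np.r_[p,1]; print(c[:2]/c[2]*f['f']+[f['cx'],f['cy']])
to((.531,-.045,.2),11.5)"
```

```text
t 2.6 pos [ 0.5333 -0.0443  0.2609] yaw 11.31 j6 -0.42 tilt 0.02 w 0.994 gf 0.0 F [-0.1 -0.3  0.1]
 turn wz -0.023  then shift [-0.002 -0.02   0.508]
63.59650857769988 322.49929516619864 241.58839626550014 [[0.981, 0.186, 0.059, 0.518], [0.195, -0.935, -0.295, 0.031], [0.0, 0.301, -0.954, 0.404], [0.0, 0.0, 0.0, 1.0]]
[320.02057527 229.84502324]
[319.44964421  41.20802764]
[319.96863822 133.1642691 ]
t 2.65 pos [ 0.5352 -0.039   0.2607] yaw 11.6 j6 -0.42 tilt 0.29 w 0.996 gf 0.0 F [-1.6  3.5 -0.6]
 turn wz 0.012  then shift [-0.042 -0.044  0.506]
```

View pics/w1.png

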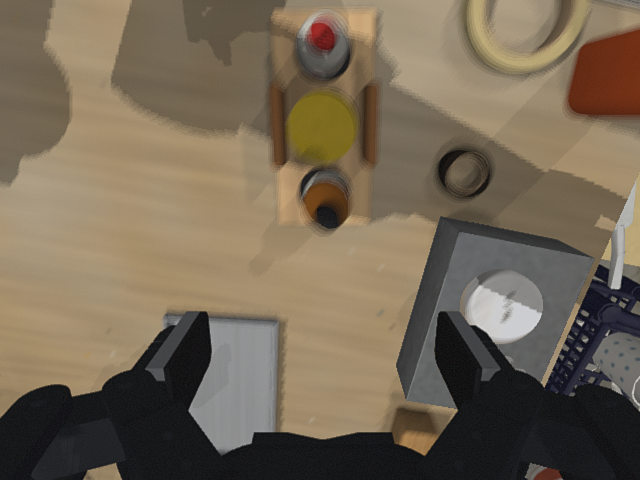

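The view is still settling after the stop: amber cap at (326,217), flux cap at (323,38), spool at (322,127). I'll let it settle while descending slightly, then measure.

Request:
{"name": "move_arm", "arguments": {
  "plan": [
    [[0, 0, 0.05, 0, 0, 0, 0], [0, 0, 0.1, 0, 0, 0, 0], [0, 0, 0.1, 0, 0, 0, 0], [0, 0, 0.05, 0, 0, 0, 0], [0, 0, 0, 0, 0, 0, 0], [0, 0, 0, 0, 0, 0, 0], [0, 0, 0, 0, 0, 0, 0], [0, 0, 0, 0, 0, 0, 0], [0, 0, 0, 0, 0, 0, 0], [0, 0, 0, 0, 0, 0, 0]]
  ]
}}

```text
time: 3.9
tool_pos: [0.533, -0.0462, 0.2254]
tool_rot: [0.0, 0.634, 0.773, 0.0]
contact_force: [0.1, -0.1, -0.7]
gripper_width: 0.998
grasp_force: 0.0
```

```bash
cat >> h.py <<'E'
def blob(f,m,box,z,n):
    a,b,c,d=box; r=np.zeros(m.shape,np.uint8); r[c:d,a:b]=m[c:d,a:b]
    k,l,st,ce=cv2.connectedComponentsWithStats(r)
    if k<2: print(n,'none'); return
    i=1+np.argmax(st[1:,4]); e=cv2.minEnclosingCircle(np.argwhere(l==i)[:,::-1].astype(np.float32))
    D=f['depth'][l==i]; d=np.median(D[D>0]); print(n,st[i],'cen',cast(f,*ce[i],z).round(4),'circ',cast(f,*e[0],z).round(4),'dia mm',(2000*e[1]*d/f['f']).round(1),'medz',np.median(cloud(f)[...,2][l==i]).round(4))
def hsv(f): return [x.astype(int) for x in cv2.split(cv2.cvtColor(f['pixels'],cv2.COLOR_BGR2HSV))]
E
python3 -c "
from h import *
to((.531,-.045,.2),11.5)
f=grab('wrist'); np.save('w2.npy',f,allow_pickle=True); h,S,V=hsv(f)
blob(f,(V<60),(290,360,180,260),.13,'amber cap')
blob(f,(S>140)&((h<8)|(h>172)),(290,360,0,80),.09,'flux cap')
blob(f,(h>20)&(h<35)&(S>140),(270,370,70,180),.055,'spool')
z=cloud(f)[...,2]
for b in((250,294,60,180),(350,400,60,180)): blob(f,(abs(z-.064)<.004)&(h<18),b,.064,'cheek')
to((.531,-.045,.2),11.5)
cv2.imwrite('pics/w2.png',f['pixels'])
"
```

```text
t 3.9 pos [ 0.533  -0.0462  0.2254] yaw 11.29 j6 -0.42 tilt 0.0 w 0.998 gf 0.0 F [ 0.1 -0.1 -0.7]
 turn wz -0.024  then shift [ 0.013 -0.014  0.211]
amber cap [309 215  32  35 868] cen [ 0.5323 -0.0377  0.13  ] circ [ 0.5324 -0.0378  0.13  ] dia mm 22.1 medz 0.1303
flux cap [ 303    7   34   41 1073] cen [0.5045 0.0847 0.09  ] circ [0.5043 0.0845 0.09  ] dia mm 25.8 medz 0.0923
spool [ 281   89   77   81 4877] cen [0.5163 0.0218 0.055 ] circ [0.5166 0.0218 0.055 ] dia mm 62.4 medz 0.0554
cheek [ 259   80   18   96 1262] cen [0.4779 0.0159 0.064 ] circ [0.4779 0.0156 0.064 ] dia mm 72.1 medz 0.0639
cheek [ 368   79   16   96 1258] cen [0.5573 0.0325 0.064 ] circ [0.5577 0.0321 0.064 ] dia mm 71.9 medz 0.064
t 3.95 pos [ 0.533  -0.0462  0.2253] yaw 11.29 j6 -0.42 tilt 0.0 w 1.002 gf 0.0 F [1.1 0.2 0.1]
 turn wz -0.024  then shift [ 0.013 -0.014  0.211]
```

Request:
{"name": "move_arm", "arguments": {
  "plan": [
    [[0.044, 0, 0.1, 0, 0, 0, 0], [0, 0, 0.15, 0, 0, 0, 0], [0, 0, 0.2, 0, 0, 0, 0], [0, 0, 0.2, 0, 0, 0, 0], [0, 0, 0.2, 0, 0, 0, 0], [0, 0, 0.2, 0, 0, 0, 0], [0, 0, 0.15, 0, 0, 0, 0], [0, 0, 0.1, 0, 0, 0, 0], [0, 0, 0.07, 0, 0, 0, 0], [0, 0, 0, 0, 0, 0, 0]]
  ]
}}

```text
time: 5.2
tool_pos: [0.5318, -0.041, 0.0605]
tool_rot: [-0.0, 0.634, 0.773, -0.0]
contact_force: [1.1, -0.9, 0.1]
gripper_width: 0.999
grasp_force: 0.0
```

```bash
python3 -c "
from h import *
to((.532,-.041,.061),11.5)
f=grab('wrist'); cv2.imwrite('pics/w3.png',f['pixels'])"
```

```text
t 5.2 pos [ 0.5318 -0.041   0.0605] yaw 11.29 j6 -0.41 tilt 0.04 w 0.999 gf 0.0 F [ 1.1 -0.9  0.1]
 turn wz -0.024  then shift [-0.     0.002 -0.004]
```

View pics/w3.png

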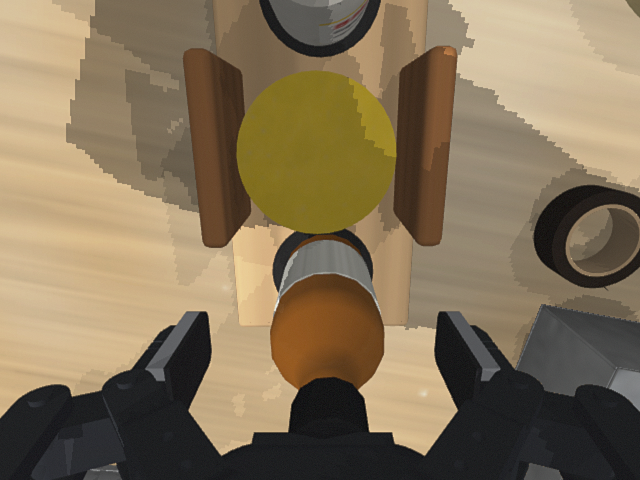

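The amber bottle sits centred between the pads: body centre at u≈327, pads at u≈205 and 440. Closing.

Request:
{"name": "move_arm", "arguments": {
  "plan": [
    [[0, 0, 0, 0, 0, 0, 1], [0, 0, 0, 0, 0, 0, 1], [0, 0, 0, 0, 0, 0, 1], [0, 0, 0, 0, 0, 0, 1], [0, 0, 0, 0, 0, 0, 1], [0, 0, 0, 0, 0, 0, 1], [0, 0, 0, 0, 0, 0, 1], [0, 0, 0, 0, 0, 0, 1], [0, 0, 0, 0, 0, 0, 1], [0, 0, 0, 0, 0, 0, 1]]
  ]
}}

```text
time: 6.5
tool_pos: [0.5328, -0.0412, 0.0619]
tool_rot: [0.001, 0.634, 0.773, 0.0]
contact_force: [1.4, -0.1, 6.3]
gripper_width: 0.466
grasp_force: 61.2
```

```bash
python3 -c "
from h import *
to((.532,-.041,.061),11.5)
f=grab('wrist'); cv2.imwrite('pics/w4.png',f['pixels'])"
```

```text
t 6.5 pos [ 0.5328 -0.0412  0.0619] yaw 11.29 j6 -0.41 tilt 0.12 w 0.466 gf 61.2 F [ 1.4 -0.1  6.3]
 turn wz -0.025  then shift [ 0.003 -0.007  0.007]
```

View pics/w4.png

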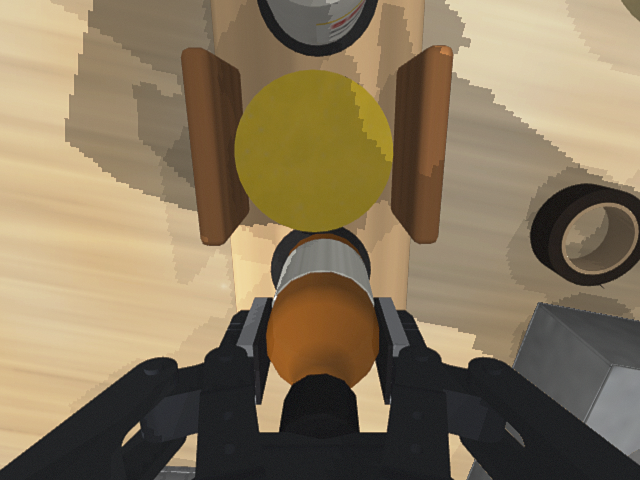

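Request:
{"name": "move_arm", "arguments": {
  "plan": [
    [[0, 0, -0.04, 0, 0, 0, 1], [0, 0, -0.1, 0, 0, 0, 1], [0, 0, -0.15, 0, 0, 0, 1], [0, 0, -0.15, 0, 0, 0, 1], [0, 0, -0.15, 0, 0, 0, 1], [0, 0, -0.15, 0, 0, 0, 1], [0, 0, -0.15, 0, 0, 0, 1], [0, 0, -0.1, 0, 0, 0, 1], [0, 0, -0.1, 0, 0, 0, 1], [0, 0, -0.05, 0, 0, 0, 1]]
  ]
}}

```text
time: 7.8
tool_pos: [0.5321, -0.0411, 0.1984]
tool_rot: [0.0, 0.634, 0.773, 0.0]
contact_force: [0.3, 1.0, -2.8]
gripper_width: 0.467
grasp_force: 60.5
```

```bash
python3 -c "
from h import *
to((.4642,-.3562,.2))
f=grab('wrist'); h,S,V=hsv(f); cv2.imwrite('pics/w5.png',f['pixels']);np.save('w5.npy',f,allow_pickle=True)
blob(f,(S>140)&((h<8)|(h>172)),(250,400,0,180),.09,'flux cap')
blob(f,(h>20)&(h<35)&(S>140),(250,400,70,240),.055,'spool')
z=cloud(f)[...,2]
for b in((230,305,60,230),(340,420,60,230)): blob(f,(abs(z-.064)<.005)&(h<18),b,.064,'cheek')
"
```

```text
t 7.8 pos [ 0.5321 -0.0411  0.1984] yaw 11.28 j6 -0.41 tilt 0.03 w 0.467 gf 60.5 F [ 0.3  1.  -2.8]
 turn wz -0.0  then shift [-2.464 -1.069 -0.013]
flux cap [ 301    4   37   45 1323] cen [0.5044 0.0849 0.09  ] circ [0.5046 0.0847 0.09  ] dia mm 25.7 medz 0.0924
spool [ 277   94   84   87 5727] cen [0.5163 0.0219 0.055 ] circ [0.5166 0.022  0.055 ] dia mm 62.1 medz 0.0554
cheek [ 253   84   20  104 1497] cen [0.4779 0.0163 0.064 ] circ [0.478 0.016 0.064] dia mm 71.7 medz 0.0639
cheek [ 371   83   18  104 1502] cen [0.5572 0.0327 0.064 ] circ [0.5572 0.0324 0.064 ] dia mm 71.6 medz 0.064
```

View pics/w5.png

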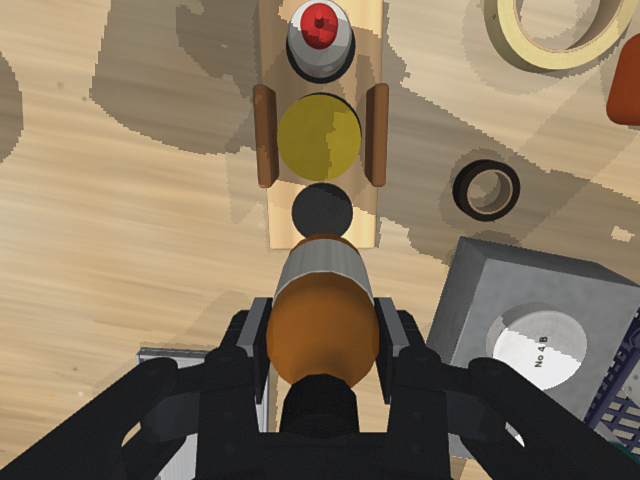

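The bottle is held firmly and upright. The empty amber disc is visible at (322,212). Carrying it to the tray.

Request:
{"name": "move_arm", "arguments": {
  "plan": [
    [[-0.1, -0.04, 0, 0, 0, 0, 1], [-0.2, -0.09, 0, 0, 0, 0, 1], [-0.3, -0.13, 0, 0, 0, 0, 1], [-0.34, -0.15, 0, 0, 0, 0, 1], [-0.34, -0.15, 0, 0, 0, 0, 1], [-0.34, -0.15, 0, 0, 0, 0, 1], [-0.32, -0.14, 0, 0, 0, 0, 1], [-0.25, -0.11, 0, 0, 0, 0, 1], [-0.17, -0.07, 0, 0, 0, 0, 1], [-0.1, -0.04, 0, 0, 0, 0, 1]]
  ]
}}

```text
time: 9.1
tool_pos: [0.4632, -0.3566, 0.1971]
tool_rot: [-0.001, 0.635, 0.773, 0.0]
contact_force: [0.5, 0.4, -1.0]
gripper_width: 0.467
grasp_force: 60.6
```

Request:
{"name": "move_arm", "arguments": {
  "plan": [
    [[0, 0, 0.08, 0, 0, 0, 1], [0, 0, 0.15, 0, 0, 0, 1], [0, 0, 0.18, 0, 0, 0, 1], [0, 0, 0.18, 0, 0, 0, 1], [0, 0, 0.16, 0, 0, 0, 1], [0, 0, 0.12, 0, 0, 0, 1], [0, 0, 0.08, 0, 0, 0, 1], [0, 0, 0.06, 0, 0, 0, 1], [0, 0, 0.04, 0, 0, 0, 1], [0, 0, 0, 0, 0, 0, 1]]
  ]
}}

```text
time: 10.35
tool_pos: [0.4638, -0.3557, 0.0717]
tool_rot: [0.0, 0.634, 0.773, 0.0]
contact_force: [1.2, 0.3, -1.1]
gripper_width: 0.47
grasp_force: 60.6
```

```bash
python3 -c "
from h import *
to((.4642,-.3562,.0559))
f=np.load('w5.npy',allow_pickle=True).item(); h,S,V=hsv(f)
blob(f,(V<75)&(cloud(f)[...,2]<.02),(285,360,182,242),.01,'amber disc')
"
```

```text
t 10.35 pos [ 0.4638 -0.3557  0.0717] yaw 11.28 j6 -0.98 tilt 0.0 w 0.47 gf 60.6 F [ 1.2  0.3 -1.1]
 turn wz -0.0  then shift [-0.004  0.002  0.131]
amber disc [ 292  183   61   55 2605] cen [ 0.5308 -0.04    0.01  ] circ [ 0.5311 -0.0414  0.01  ] dia mm 52.7 medz 0.0111
```

Request:
{"name": "move_arm", "arguments": {
  "plan": [
    [[0, 0, 0.04, 0, 0, 0, 1], [0, 0, 0.03, 0, 0, 0, 1], [0, 0, 0.02, 0, 0, 0, 1], [0, 0, 0.015, 0, 0, 0, 1], [0, 0, 0.01, 0, 0, 0, 1], [0, 0, 0.01, 0, 0, 0, 1], [0, 0, 0.005, 0, 0, 0, 1], [0, 0, 0, 0, 0, 0, 1], [0, 0, 0, 0, 0, 0, 1], [0, 0, 0, 0, 0, 0, 1]]
  ]
}}

```text
time: 11.6
tool_pos: [0.4638, -0.3557, 0.0562]
tool_rot: [0.0, 0.634, 0.773, -0.0]
contact_force: [-1.2, -0.2, -1.7]
gripper_width: 0.469
grasp_force: 60.6
```

Request:
{"name": "move_arm", "arguments": {
  "plan": [
    [[0, 0, 0.006, 0, 0, 0, 1], [0, 0, 0.006, 0, 0, 0, 1], [0, 0, 0, 0, 0, 0, 1], [0, 0, 0, 0, 0, 0, 1], [0, 0, 0, 0, 0, 0, 0.4], [0, 0, 0, 0, 0, 0, 0.2], [0, 0, 0, 0, 0, 0, 0], [0, 0, 0, 0, 0, 0, 0], [0, 0, 0, 0, 0, 0, 0], [0, 0, 0, 0, 0, 0, 0]]
  ]
}}

```text
time: 12.85
tool_pos: [0.4638, -0.3557, 0.0547]
tool_rot: [0.0, 0.634, 0.773, 0.0]
contact_force: [-0.2, -0.2, 0.3]
gripper_width: 0.999
grasp_force: 0.0
```

Request:
{"name": "move_arm", "arguments": {
  "plan": [
    [[0, 0, -0.03, 0, 0, 0, 0], [0, 0, -0.06, 0, 0, 0, 0], [0, 0, -0.1, 0, 0, 0, 0], [0, 0, -0.15, 0, 0, 0, 0], [0, 0, -0.2, 0, 0, 0, 0], [0, 0, -0.2, 0, 0, 0, 0], [0, 0, -0.2, 0, 0, 0, 0], [0, 0, -0.15, 0, 0, 0, 0], [0, 0, -0.1, 0, 0, 0, 0], [0, 0, -0.05, 0, 0, 0, 0]]
  ]
}}

```text
time: 14.1
tool_pos: [0.4639, -0.3558, 0.2043]
tool_rot: [0.0, 0.634, 0.773, -0.0]
contact_force: [-1.1, -0.2, -0.5]
gripper_width: 0.999
grasp_force: 0.0
```

```bash
python3 -c "
from h import *
to((.5045,.0845,.2),11.3)
f=grab('top'); z=cloud(f)[...,2]; h,S,V=hsv(f)
cv2.imwrite('pics/t2.png',cv2.resize(f['pixels'][230:330,240:480],None,fx=3,fy=3))
blob(f,(z>.03)&(z<.13),(375,470,255,330),.06,'amber')
"
```

```text
t 14.1 pos [ 0.4639 -0.3558  0.2043] yaw 11.29 j6 -0.98 tilt 0.04 w 0.999 gf 0.0 F [-1.1 -0.2 -0.5]
 turn wz -0.002  then shift [3.532 1.051 0.036]
amber [432 281  23  17 299] cen [ 0.4645 -0.3545  0.06  ] circ [ 0.4624 -0.3549  0.06  ] dia mm 56.5 medz 0.0845
```

View pics/t2.png

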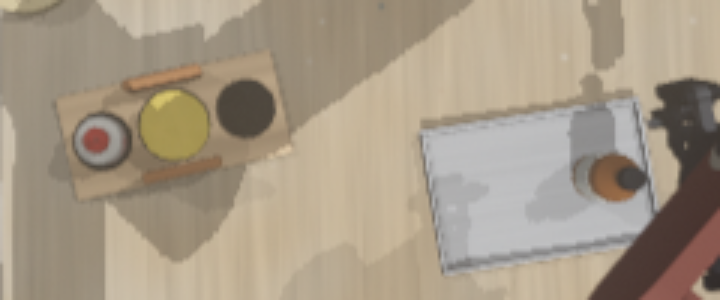

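The amber bottle stands upright in the tray (crop 610,177). Next the flux bottle.

Request:
{"name": "move_arm", "arguments": {
  "plan": [
    [[0.18, 0.05, 0, 0, 0, 0, 0], [0.35, 0.1, 0, 0, 0, 0, 0], [0.42, 0.13, 0, 0, 0, 0, 0], [0.46, 0.14, 0, 0, 0, 0, 0], [0.46, 0.14, 0, 0, 0, 0, 0], [0.46, 0.14, 0, 0, 0, 0, 0], [0.42, 0.13, 0, 0, 0, 0, 0], [0.36, 0.1, 0, 0, 0, 0, 0], [0.28, 0.08, 0, 0, 0, 0, 0], [0.16, 0.05, 0, 0, 0, 0, 0]]
  ]
}}

```text
time: 15.4
tool_pos: [0.5037, 0.0896, 0.2022]
tool_rot: [-0.001, 0.633, 0.774, -0.001]
contact_force: [-0.1, 0.1, -0.1]
gripper_width: 1.002
grasp_force: 0.0
```

Request:
{"name": "move_arm", "arguments": {
  "plan": [
    [[0, 0, 0.1, 0, 0, 0, 0], [0, 0, 0.15, 0, 0, 0, 0], [0, 0, 0.1, 0, 0, 0, 0], [0, 0, 0.05, 0, 0, 0, 0], [0, 0, 0, 0, 0, 0, 0], [0, 0, 0, 0, 0, 0, 0], [0, 0, 0, 0, 0, 0, 0], [0, 0, 0, 0, 0, 0, 0], [0, 0, 0, 0, 0, 0, 0], [0, 0, 0, 0, 0, 0, 0]]
  ]
}}

```text
time: 16.65
tool_pos: [0.5052, 0.087, 0.1555]
tool_rot: [0.0, 0.634, 0.773, 0.0]
contact_force: [-0.1, 0.1, -0.6]
gripper_width: 1.002
grasp_force: 0.0
```

```bash
python3 -c "
from h import *
to((.5045,.0865,.076),11.3)
f=grab('wrist'); h,S,V=hsv(f); cv2.imwrite('pics/w6.png',f['pixels']);z=cloud(f)[...,2]
m=(S>140)&((h<8)|(h>172)); 
blob(f,m,(200,440,100,480),.09,'flux cap all')
blob(f,m&(abs(z-.09)<.0015),(200,440,100,480),.09,'flux cap top')
"
```

```text
t 16.65 pos [0.5052 0.087  0.1555] yaw 11.29 j6 -0.17 tilt 0.01 w 1.002 gf 0.0 F [-0.1  0.1 -0.6]
 turn wz -0.001  then shift [-0.003 -0.006  0.663]
flux cap all [ 303  238   37   42 1250] cen [0.5037 0.0877 0.09  ] circ [0.5037 0.0878 0.09  ] dia mm 23.7 medz 0.0923
flux cap top [304 244  36  35 184] cen [0.5051 0.0916 0.09  ] circ [0.504  0.0864 0.09  ] dia mm 21.2 medz 0.0906
```

View pics/w6.png

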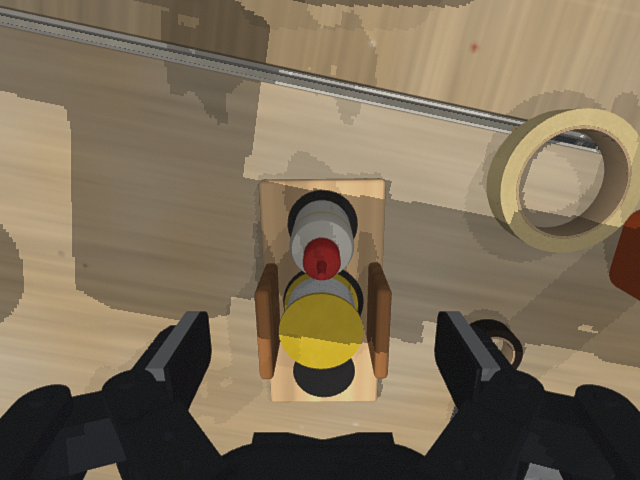

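The cap is at (321,259), so its centre is about (0.504, 0.087), clear of the cheeks. Descend and grip.

Request:
{"name": "move_arm", "arguments": {
  "plan": [
    [[0, -0.007, 0.06, 0, 0, 0, 0], [0, 0, 0.12, 0, 0, 0, 0], [0, 0, 0.14, 0, 0, 0, 0], [0, 0, 0.12, 0, 0, 0, 0], [0, 0, 0.1, 0, 0, 0, 0], [0, 0, 0.07, 0, 0, 0, 0], [0, 0, 0.04, 0, 0, 0, 0], [0, 0, 0.02, 0, 0, 0, 0], [0, 0, 0, 0, 0, 0, 0], [0, 0, 0, 0, 0, 0, 0]]
  ]
}}

```text
time: 17.95
tool_pos: [0.5047, 0.0868, 0.0756]
tool_rot: [0.0, 0.634, 0.773, 0.0]
contact_force: [-1.0, -0.4, 0.5]
gripper_width: 0.999
grasp_force: 0.0
```

Request:
{"name": "move_arm", "arguments": {
  "plan": [
    [[0, 0, 0, 0, 0, 0, 0.5], [0, 0, 0, 0, 0, 0, 0.6], [0, 0, 0, 0, 0, 0, 0.7], [0, 0, 0, 0, 0, 0, 0.75], [0, 0, 0, 0, 0, 0, 0.8], [0, 0, 0, 0, 0, 0, 1], [0, 0, 0, 0, 0, 0, 1], [0, 0, 0, 0, 0, 0, 1], [0, 0, 0, 0, 0, 0, 1], [0, 0, 0, 0, 0, 0, 1]]
  ]
}}

```text
time: 19.2
tool_pos: [0.5047, 0.0868, 0.0755]
tool_rot: [0.0, 0.634, 0.773, 0.0]
contact_force: [1.2, 0.5, 3.9]
gripper_width: 0.212
grasp_force: 58.9
```

```bash
python3 -c "
from h import *
to((.504,.0867,.2))
f=grab('wrist'); cv2.imwrite('pics/w7.png',f['pixels'])"
```

```text
t 19.2 pos [0.5047 0.0868 0.0755] yaw 11.29 j6 -0.17 tilt 0.05 w 0.212 gf 58.9 F [1.2 0.5 3.9]
 turn wz -0.0  then shift [ 0.    -0.006 -1.038]
```

View pics/w7.png

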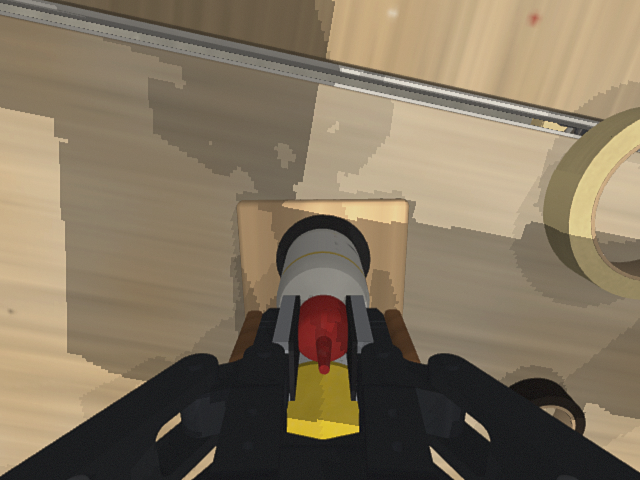

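Request:
{"name": "move_arm", "arguments": {
  "plan": [
    [[0, 0, -0.03, 0, 0, 0, 1], [0, 0, -0.08, 0, 0, 0, 1], [0, 0, -0.13, 0, 0, 0, 1], [0, 0, -0.15, 0, 0, 0, 1], [0, 0, -0.15, 0, 0, 0, 1], [0, 0, -0.15, 0, 0, 0, 1], [0, 0, -0.13, 0, 0, 0, 1], [0, 0, -0.1, 0, 0, 0, 1], [0, 0, -0.08, 0, 0, 0, 1], [0, 0, -0.05, 0, 0, 0, 1]]
  ]
}}

```text
time: 20.5
tool_pos: [0.5043, 0.0868, 0.2015]
tool_rot: [-0.0, 0.634, 0.773, -0.0]
contact_force: [0.9, -0.3, -1.6]
gripper_width: 0.214
grasp_force: 58.7
```

Request:
{"name": "move_arm", "arguments": {
  "plan": [
    [[-0.1, -0.04, 0, 0, 0, 0, 1], [-0.22, -0.08, 0, 0, 0, 0, 1], [-0.32, -0.12, 0, 0, 0, 0, 1], [-0.38, -0.14, 0, 0, 0, 0, 1], [-0.38, -0.14, 0, 0, 0, 0, 1], [-0.38, -0.14, 0, 0, 0, 0, 1], [-0.36, -0.13, 0, 0, 0, 0, 1], [-0.29, -0.1, 0, 0, 0, 0, 1], [-0.19, -0.07, 0, 0, 0, 0, 1], [-0.1, -0.04, 0, 0, 0, 0, 1]]
  ]
}}

```text
time: 21.75
tool_pos: [0.4494, -0.2581, 0.2002]
tool_rot: [-0.001, 0.635, 0.773, -0.0]
contact_force: [-0.3, -0.1, -1.2]
gripper_width: 0.217
grasp_force: 58.8
```

Request:
{"name": "move_arm", "arguments": {
  "plan": [
    [[0, 0, 0.06, 0, 0, 0, 1], [0, 0, 0.13, 0, 0, 0, 1], [0, 0, 0.17, 0, 0, 0, 1], [0, 0, 0.17, 0, 0, 0, 1], [0, 0, 0.15, 0, 0, 0, 1], [0, 0, 0.12, 0, 0, 0, 1], [0, 0, 0.08, 0, 0, 0, 1], [0, 0, 0.05, 0, 0, 0, 1], [0, 0, 0.03, 0, 0, 0, 1], [0, 0, 0, 0, 0, 0, 1]]
  ]
}}

```text
time: 23.0
tool_pos: [0.4507, -0.2569, 0.0861]
tool_rot: [0.0, 0.634, 0.773, 0.0]
contact_force: [0.8, 0.6, -0.9]
gripper_width: 0.213
grasp_force: 58.7
```

```bash
python3 -c "
from h import *
to((.4508,-.2571,.0695))"
```

```text
t 23.0 pos [ 0.4507 -0.2569  0.0861] yaw 11.29 j6 -0.86 tilt 0.02 w 0.213 gf 58.7 F [ 0.8  0.6 -0.9]
 turn wz -0.0  then shift [-0.002  0.001  0.138]
```

Request:
{"name": "move_arm", "arguments": {
  "plan": [
    [[0, 0, 0.04, 0, 0, 0, 1], [0, 0, 0.035, 0, 0, 0, 1], [0, 0, 0.025, 0, 0, 0, 1], [0, 0, 0.02, 0, 0, 0, 1], [0, 0, 0.01, 0, 0, 0, 1], [0, 0, 0.008, 0, 0, 0, 1], [0, 0, 0.005, 0, 0, 0, 1], [0, 0, 0, 0, 0, 0, 1], [0, 0, 0, 0, 0, 0, 1], [0, 0, 0, 0, 0, 0, 1]]
  ]
}}

```text
time: 24.25
tool_pos: [0.4508, -0.2572, 0.0696]
tool_rot: [0.0, 0.634, 0.773, -0.0]
contact_force: [-2.0, 0.0, 5.2]
gripper_width: 0.216
grasp_force: 59.3
```

Request:
{"name": "move_arm", "arguments": {
  "plan": [
    [[0, 0, 0, 0, 0, 0, 0.7], [0, 0, 0, 0, 0, 0, 0.6], [0, 0, 0, 0, 0, 0, 0.4], [0, 0, 0, 0, 0, 0, 0.2], [0, 0, 0, 0, 0, 0, 0], [0, 0, 0, 0, 0, 0, 0], [0, 0, 0, 0, 0, 0, 0], [0, 0, 0, 0, 0, 0, 0], [0, 0, 0, 0, 0, 0, 0], [0, 0, 0, 0, 0, 0, 0]]
  ]
}}

```text
time: 25.5
tool_pos: [0.4506, -0.2568, 0.0687]
tool_rot: [0.0, 0.634, 0.773, 0.0]
contact_force: [-1.0, 0.8, 0.3]
gripper_width: 0.999
grasp_force: 0.0
```

Request:
{"name": "move_arm", "arguments": {
  "plan": [
    [[0, 0, -0.03, 0, 0, 0, 0], [0, 0, -0.06, 0, 0, 0, 0], [0, 0, -0.1, 0, 0, 0, 0], [0, 0, -0.15, 0, 0, 0, 0], [0, 0, -0.2, 0, 0, 0, 0], [0, 0, -0.2, 0, 0, 0, 0], [0, 0, -0.2, 0, 0, 0, 0], [0, 0, -0.15, 0, 0, 0, 0], [0, 0, -0.1, 0, 0, 0, 0], [0, 0, -0.05, 0, 0, 0, 0]]
  ]
}}

```text
time: 26.75
tool_pos: [0.4506, -0.2569, 0.2183]
tool_rot: [0.0, 0.634, 0.773, -0.0]
contact_force: [0.4, -0.3, -0.4]
gripper_width: 1.003
grasp_force: 0.0
```

```bash
python3 -c "
from h import *
to((.5172,.0225,.2),101.3)
f=grab('wrist'); cv2.imwrite('pics/w8.png',f['pixels'])"
```

```text
t 26.75 pos [ 0.4506 -0.2569  0.2183] yaw 11.29 j6 -0.86 tilt 0.04 w 1.003 gf 0.0 F [ 0.4 -0.3 -0.4]
 turn wz -10.473  then shift [-1.     2.174  0.152]
```

View pics/w8.png

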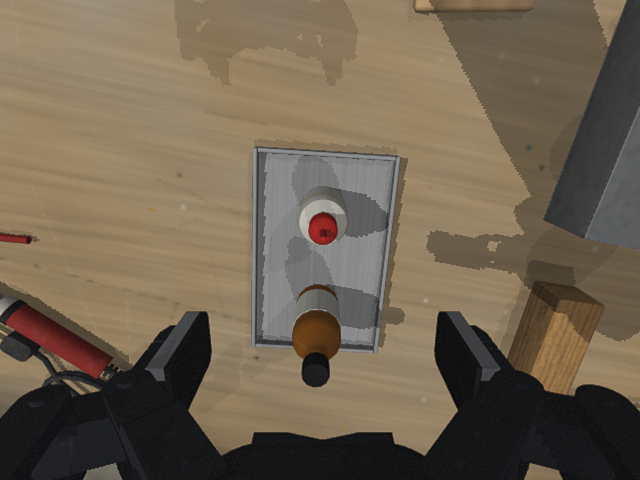

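Both bottles stand upright in the tray: flux cap at (322,229), amber cap at (315,370). Now the spool.

Request:
{"name": "move_arm", "arguments": {
  "plan": [
    [[0.1, 0.05, 0, 0, 0, 0, 0], [0.2, 0.09, 0, 0, 0, 0, 0], [0.26, 0.12, 0, 0, 0, 0, 0], [0.28, 0.13, 0, 0, 0, 0, 0], [0.28, 0.13, 0, 0, 0, 0, 0], [0.28, 0.13, 0, 0, 0, 0, 0], [0.26, 0.12, 0, 0, 0, 0, 0], [0.22, 0.1, 0, 0, 0, 0, 0], [0.18, 0.08, 0, 0, 0, 0, 0], [0.11, 0.05, 0, 0, 0, 0, 0]]
  ]
}}

```text
time: 28.05
tool_pos: [0.5167, 0.0238, 0.2164]
tool_rot: [-0.001, 0.634, 0.774, -0.001]
contact_force: [-1.0, 0.0, 0.5]
gripper_width: 1.003
grasp_force: 0.0
```

Request:
{"name": "move_arm", "arguments": {
  "plan": [
    [[0, 0, 0.03, 0, 0, -1, 0], [0, 0, 0.04, 0, 0, -1, 0], [0, 0, 0.05, 0, 0, -1, 0], [0, 0, 0.04, 0, 0, -1, 0], [0, 0, 0.03, 0, 0, -1, 0], [0, 0, 0, 0, 0, -1, 0], [0, 0, 0, 0, 0, -1, 0], [0, 0, 0, 0, 0, -1, 0], [0, 0, 0, 0, 0, -1, 0], [0, 0, 0, 0, 0, -1, 0]]
  ]
}}

```text
time: 29.3
tool_pos: [0.5168, 0.0222, 0.194]
tool_rot: [-0.001, -0.065, 0.998, 0.0]
contact_force: [-0.2, 0.6, -0.9]
gripper_width: 0.999
grasp_force: 0.0
```

Request:
{"name": "move_arm", "arguments": {
  "plan": [
    [[0, 0, 0, 0, 0, -0.45, 0], [0, 0, 0, 0, 0, 0, 0], [0, 0, 0, 0, 0, 0, 0], [0, 0, 0, 0, 0, 0, 0], [0, 0, 0, 0, 0, 0, 0], [0, 0, 0, 0, 0, 0, 0], [0, 0, 0, 0, 0, 0, 0], [0, 0, 0, 0, 0, 0, 0], [0, 0, 0, 0, 0, 0, 0], [0, 0, 0, 0, 0, 0, 0]]
  ]
}}

```text
time: 30.55
tool_pos: [0.5173, 0.0221, 0.1947]
tool_rot: [-0.0, -0.097, 0.995, -0.0]
contact_force: [0.2, 0.6, 0.0]
gripper_width: 1.0
grasp_force: 0.0
```

```bash
python3 -c "
from h import *
f=grab('wrist'); h,S,V=hsv(f); cv2.imwrite('pics/w9.png',f['pixels']); z=cloud(f)[...,2]
blob(f,(h>20)&(h<35)&(S>140)&(abs(z-.055)<.006),(150,500,50,480),.055,'spool')
m=(abs(z-.064)<.003)&(h<18)&(S>60)
blob(f,m,(100,540,30,200),.064,'cheek far'); blob(f,m,(100,540,260,480),.064,'cheek near')
to((.5172,.0225,.016),101.5)"
```

```text
spool [ 282  186   79   77 4772] cen [0.5156 0.0206 0.055 ] circ [0.5154 0.0206 0.055 ] dia mm 59.7 medz 0.0555
cheek far [ 273  167   99   15 1353] cen [0.4773 0.0142 0.064 ] circ [0.4769 0.0139 0.064 ] dia mm 69.0 medz 0.064
cheek near [ 279  274   90   14 1080] cen [0.5569 0.0304 0.064 ] circ [0.557  0.0307 0.064 ] dia mm 68.5 medz 0.064
t 30.6 pos [0.5173 0.0221 0.1947] yaw 101.1 j6 -1.87 tilt 0.0 w 1.001 gf 0.0 F [-0.6  0.   0.4]
 turn wz -0.047  then shift [-0.     0.004  1.489]
```

View pics/w9.png

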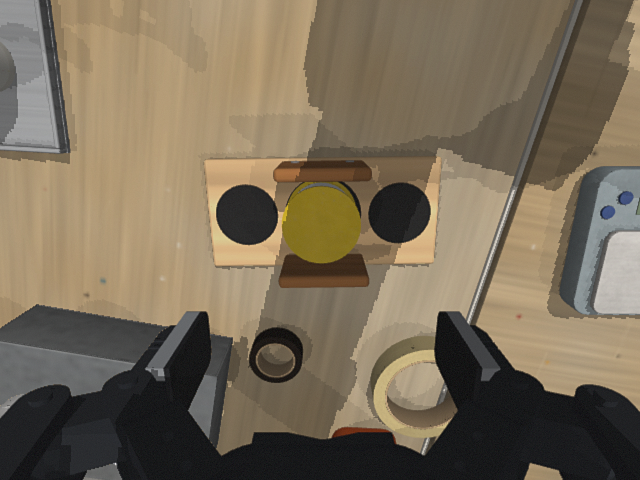

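Spool at (321,224), both neighbouring places empty, and the fingers clear the cheeks. Descending along the rack's y grip.

Request:
{"name": "move_arm", "arguments": {
  "plan": [
    [[0.008, -0.008, 0.1, 0, 0, -0.04, 0], [0, 0, 0.18, 0, 0, 0, 0], [0, 0, 0.2, 0, 0, 0, 0], [0, 0, 0.2, 0, 0, 0, 0], [0, 0, 0.2, 0, 0, 0, 0], [0, 0, 0.2, 0, 0, 0, 0], [0, 0, 0.17, 0, 0, 0, 0], [0, 0, 0.12, 0, 0, 0, 0], [0, 0, 0.08, 0, 0, 0, 0], [0, 0, 0.05, 0, 0, 0, 0]]
  ]
}}

```text
time: 31.85
tool_pos: [0.5166, 0.021, 0.0143]
tool_rot: [0.0, -0.1, 0.995, -0.0]
contact_force: [0.6, -0.0, 0.4]
gripper_width: 0.999
grasp_force: 0.0
```

Request:
{"name": "move_arm", "arguments": {
  "plan": [
    [[0, 0, 0, 0, 0, 0, 0], [0, 0, 0, 0, 0, 0, 0.1], [0, 0, 0, 0, 0, 0, 0.2], [0, 0, 0, 0, 0, 0, 0.3], [0, 0, 0, 0, 0, 0, 1], [0, 0, 0, 0, 0, 0, 1], [0, 0, 0, 0, 0, 0, 1], [0, 0, 0, 0, 0, 0, 1], [0, 0, 0, 0, 0, 0, 1], [0, 0, 0, 0, 0, 0, 1]]
  ]
}}

```text
time: 33.1
tool_pos: [0.5172, 0.0208, 0.0155]
tool_rot: [0.001, -0.1, 0.995, -0.0]
contact_force: [-0.6, 0.4, 5.6]
gripper_width: 0.677
grasp_force: 64.7
```

```bash
python3 -c "
from h import *
to((.5172,.0225,.2))
f=grab('wrist'); cv2.imwrite('pics/w10.png',f['pixels'])"
```

```text
t 33.1 pos [0.5172 0.0208 0.0155] yaw 101.45 j6 -1.87 tilt 0.08 w 0.677 gf 64.7 F [-0.6  0.4  5.6]
 turn wz -0.0  then shift [-0.003  0.014 -1.538]
```

View pics/w10.png

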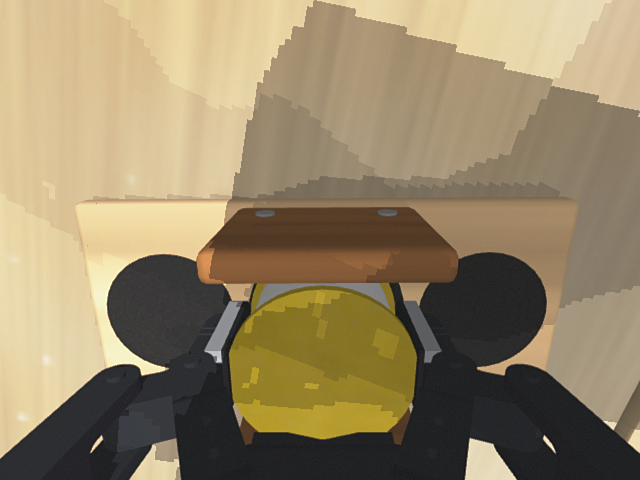

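Spool gripped, centred at u≈323. Lift it and carry it to the scale.

Request:
{"name": "move_arm", "arguments": {
  "plan": [
    [[0, 0, -0.04, 0, 0, 0, 1], [0, 0, -0.08, 0, 0, 0, 1], [0, 0, -0.13, 0, 0, 0, 1], [0, 0, -0.16, 0, 0, 0, 1], [0, 0, -0.17, 0, 0, 0, 1], [0, 0, -0.17, 0, 0, 0, 1], [0, 0, -0.16, 0, 0, 0, 1], [0, 0, -0.14, 0, 0, 0, 1], [0, 0, -0.1, 0, 0, 0, 1], [0, 0, -0.05, 0, 0, 0, 1]]
  ]
}}

```text
time: 34.4
tool_pos: [0.5167, 0.0209, 0.1596]
tool_rot: [0.0, -0.1, 0.995, -0.0]
contact_force: [0.4, -0.5, -2.9]
gripper_width: 0.676
grasp_force: 64.5
```

Request:
{"name": "move_arm", "arguments": {
  "plan": [
    [[-0.015, 0.09, 0, 0, 0, 0, 1], [-0.035, 0.2, 0, 0, 0, 0, 1], [-0.05, 0.29, 0, 0, 0, 0, 1], [-0.055, 0.34, 0, 0, 0, 0, 1], [-0.06, 0.34, 0, 0, 0, 0, 1], [-0.06, 0.34, 0, 0, 0, 0, 1], [-0.055, 0.33, 0, 0, 0, 0, 1], [-0.045, 0.27, 0, 0, 0, 0, 1], [-0.03, 0.18, 0, 0, 0, 0, 1], [-0.015, 0.1, 0, 0, 0, 0, 1]]
  ]
}}

```text
time: 35.65
tool_pos: [0.5063, 0.3236, 0.1579]
tool_rot: [-0.001, -0.1, 0.995, -0.0]
contact_force: [-0.7, -0.3, -2.8]
gripper_width: 0.678
grasp_force: 64.7
```

Request:
{"name": "move_arm", "arguments": {
  "plan": [
    [[0, 0, 0.05, 0, 0, 0, 1], [0, 0, 0.1, 0, 0, 0, 1], [0, 0, 0.1, 0, 0, 0, 1], [0, 0, 0.05, 0, 0, 0, 1], [0, 0, 0, 0, 0, 0, 1], [0, 0, 0, 0, 0, 0, 1], [0, 0, 0, 0, 0, 0, 1], [0, 0, 0, 0, 0, 0, 1], [0, 0, 0, 0, 0, 0, 1], [0, 0, 0, 0, 0, 0, 1]]
  ]
}}

```text
time: 36.9
tool_pos: [0.5069, 0.3227, 0.1228]
tool_rot: [0.0, -0.1, 0.995, 0.0]
contact_force: [0.4, -0.7, -3.1]
gripper_width: 0.677
grasp_force: 64.7
```

```bash
python3 -c "
from h import *
to((.507,.3222,.0395))
f=grab('wrist'); cv2.imwrite('pics/w11.png',f['pixels'])
g=grab('top'); cv2.imwrite('pics/t3.png',g['pixels'])
to((.507,.3222,.0395))"
```

```text
t 36.9 pos [0.5069 0.3227 0.1228] yaw 101.44 j6 -1.33 tilt 0.0 w 0.677 gf 64.7 F [ 0.4 -0.7 -3.1]
 turn wz -0.0  then shift [-0.    -0.004  0.694]
t 37.0 pos [0.5068 0.3227 0.1227] yaw 101.45 j6 -1.33 tilt 0.0 w 0.676 gf 64.7 F [ 0.5  0.2 -2.6]
 turn wz -0.0  then shift [-0.001 -0.004  0.693]
```

View pics/w11.png

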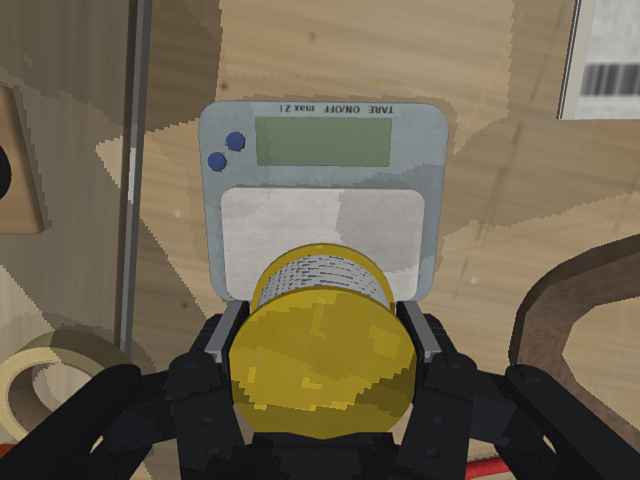

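Spool (u≈323) is centred over the plate (u 220–425). Lowering gently.

Request:
{"name": "move_arm", "arguments": {
  "plan": [
    [[0, 0, 0.1, 0, 0, 0, 1], [0, 0, 0.14, 0, 0, 0, 1], [0, 0, 0.14, 0, 0, 0, 1], [0, 0, 0.11, 0, 0, 0, 1], [0, 0, 0.07, 0, 0, 0, 1], [0, 0, 0.05, 0, 0, 0, 1], [0, 0, 0.03, 0, 0, 0, 1], [0, 0, 0.015, 0, 0, 0, 1], [0, 0, 0.01, 0, 0, 0, 1], [0, 0, 0, 0, 0, 0, 1]]
  ]
}}

```text
time: 38.25
tool_pos: [0.507, 0.3228, 0.0432]
tool_rot: [0.0, -0.1, 0.995, 0.0]
contact_force: [-0.4, -0.2, -2.2]
gripper_width: 0.678
grasp_force: 64.7
```

Request:
{"name": "move_arm", "arguments": {
  "plan": [
    [[0, 0, 0.01, 0, 0, 0, 1], [0, 0, 0.008, 0, 0, 0, 1], [0, 0, 0.008, 0, 0, 0, 1], [0, 0, 0.005, 0, 0, 0, 1], [0, 0, 0, 0, 0, 0, 1], [0, 0, 0, 0, 0, 0, 1], [0, 0, 0, 0, 0, 0, 1], [0, 0, 0, 0, 0, 0, 1], [0, 0, 0, 0, 0, 0, 1], [0, 0, 0, 0, 0, 0, 1]]
  ]
}}

```text
time: 39.5
tool_pos: [0.5069, 0.3227, 0.04]
tool_rot: [-0.0, -0.1, 0.995, -0.0]
contact_force: [-3.5, -0.9, 5.2]
gripper_width: 0.675
grasp_force: 65.3
```

Contact. Release and rise.

Request:
{"name": "move_arm", "arguments": {
  "plan": [
    [[0, 0, 0, 0, 0, 0, 0.3], [0, 0, 0, 0, 0, 0, 0.2], [0, 0, 0, 0, 0, 0, 0.1], [0, 0, 0, 0, 0, 0, 0], [0, 0, 0, 0, 0, 0, 0], [0, 0, 0, 0, 0, 0, 0], [0, 0, 0, 0, 0, 0, 0], [0, 0, 0, 0, 0, 0, 0], [0, 0, 0, 0, 0, 0, 0], [0, 0, 0, 0, 0, 0, 0]]
  ]
}}

```text
time: 40.75
tool_pos: [0.5069, 0.3227, 0.0392]
tool_rot: [0.0, -0.1, 0.995, 0.0]
contact_force: [-0.2, 0.6, 0.6]
gripper_width: 0.999
grasp_force: 0.0
```

Request:
{"name": "move_arm", "arguments": {
  "plan": [
    [[0, 0, -0.03, 0, 0, 0, 0], [0, 0, -0.08, 0, 0, 0, 0], [0, 0, -0.14, 0, 0, 0, 0], [0, 0, -0.18, 0, 0, 0, 0], [0, 0, -0.2, 0, 0, 0, 0], [0, 0, -0.2, 0, 0, 0, 0], [0, 0, -0.2, 0, 0, 0, 0], [0, 0, -0.17, 0, 0, 0, 0], [0, 0, -0.12, 0, 0, 0, 0], [0, 0, -0.08, 0, 0, 0, 0]]
  ]
}}

```text
time: 42.0
tool_pos: [0.507, 0.3227, 0.2083]
tool_rot: [0.0, -0.1, 0.995, 0.0]
contact_force: [0.7, 0.4, -0.3]
gripper_width: 1.0
grasp_force: 0.0
```

```bash
python3 -c "
from h import *
to((.4506,-.2568,.21),11.29)
f=grab('wrist'); h,S,V=hsv(f); cv2.imwrite('pics/w12.png',f['pixels']); z=cloud(f)[...,2]
blob(f,(h>20)&(h<35)&(S>140)&(abs(z-.079)<.006),(150,500,50,480),.079,'spool')
m=(S<25)&(V>130)&(abs(z-.034)<.006); r=cv2.morphologyEx((m*255).astype(np.uint8),5,np.ones((3,3)))
uv=np.argwhere((z>.005)&(z<.09)); uv=uv[(uv[:,0]<430)&(abs(uv[:,1]-320)<150)]
"
```

```text
t 42.0 pos [0.507  0.3227 0.2083] yaw 101.44 j6 -1.33 tilt 0.04 w 1.0 gf 0.0 F [ 0.7  0.4 -0.3]
 turn wz 10.49  then shift [-4.644 -1.406 -0.014]
spool [ 282  190   82   79 5101] cen [0.5059 0.3225 0.079 ] circ [0.5061 0.3226 0.079 ] dia mm 59.6 medz 0.08
```

View pics/w12.png

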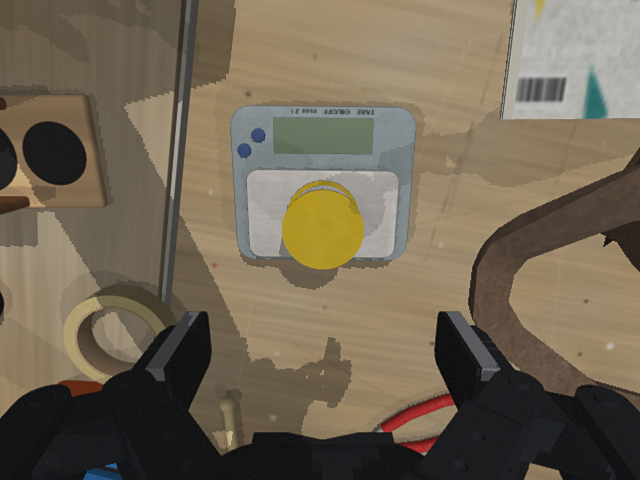

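The spool stands upright on the plate, which spans u 247–398, v 170–258. Quick check of the centring.

```bash
python3 -c "
from h import *
f=grab('wrist')
c=[cast(f,u,v,.034)[:2] for u,v in((322,170),(322,259),(247,215),(398,215))]
print(np.round(c,4),((c[0]+c[1])/2).round(4),((c[2]+c[3])/2).round(4),np.linalg.norm(c[0]-c[1]),np.linalg.norm(c[2]-c[3]))
to((.4506,-.2568,.21),11.29)"
```

```text
[[0.4704 0.3152]
 [0.5461 0.3304]
 [0.5198 0.2605]
 [0.4947 0.3855]] [0.5083 0.3228] [0.5073 0.323 ] 0.07716412832001213 0.12744126007987852
t 42.1 pos [0.5073 0.3228 0.2084] yaw 101.44 j6 -1.33 tilt 0.1 w 0.997 gf 0.0 F [-0.4  0.   0.6]
 turn wz 10.489  then shift [-4.644 -1.409 -0.014]
```

Spool is within 2 mm of the plate centre. Back to the tray for the flux bottle.

Request:
{"name": "move_arm", "arguments": {
  "plan": [
    [[0, 0, 0, 0, 0, 1, 0], [0, 0, 0, 0, 0, 1, 0], [0, 0, 0, 0, 0, 1, 0], [0, 0, 0, 0, 0, 1, 0], [0, 0, 0, 0, 0, 1, 0], [0, 0, 0, 0, 0, 1, 0], [0, 0, 0, 0, 0, 1, 0], [0, 0, 0, 0, 0, 1, 0], [0, 0, 0, 0, 0, 1, 0], [0, 0, 0, 0, 0, 1, 0]]
  ]
}}

```text
time: 43.35
tool_pos: [0.5063, 0.3224, 0.2057]
tool_rot: [-0.001, 0.607, 0.794, -0.001]
contact_force: [0.5, -0.3, 0.2]
gripper_width: 0.998
grasp_force: 0.0
```

Request:
{"name": "move_arm", "arguments": {
  "plan": [
    [[0, 0, 0, 0, 0, 0.49, 0], [-0.15, -0.05, 0, 0, 0, 0, 0], [-0.3, -0.09, 0, 0, 0, 0, 0], [-0.38, -0.12, 0, 0, 0, 0, 0], [-0.4, -0.12, 0, 0, 0, 0, 0], [-0.4, -0.12, 0, 0, 0, 0, 0], [-0.4, -0.12, 0, 0, 0, 0, 0], [-0.4, -0.12, 0, 0, 0, 0, 0], [-0.4, -0.12, 0, 0, 0, 0, 0], [-0.4, -0.12, 0, 0, 0, 0, 0]]
  ]
}}

```text
time: 44.6
tool_pos: [0.466, -0.0826, 0.2066]
tool_rot: [-0.0, 0.634, 0.773, -0.0]
contact_force: [-0.3, 0.0, 0.5]
gripper_width: 1.0
grasp_force: 0.0
```

Request:
{"name": "move_arm", "arguments": {
  "plan": [
    [[-0.4, -0.12, 0, 0, 0, 0, 0], [-0.36, -0.11, 0, 0, 0, 0, 0], [-0.3, -0.09, 0, 0, 0, 0, 0], [-0.2, -0.06, 0, 0, 0, 0, 0], [-0.1, -0.03, 0, 0, 0, 0, 0], [-0.05, -0.02, 0, 0, 0, 0, 0], [0, 0, 0, 0, 0, 0, 0], [0, 0, 0, 0, 0, 0, 0], [0, 0, 0, 0, 0, 0, 0], [0, 0, 0, 0, 0, 0, 0]]
  ]
}}

```text
time: 45.85
tool_pos: [0.4501, -0.2561, 0.2072]
tool_rot: [0.0, 0.634, 0.773, 0.0]
contact_force: [0.1, -0.3, 0.2]
gripper_width: 0.996
grasp_force: 0.0
```

```bash
python3 -c "
from h import *
to((.4506,-.2568,.0693),11.29)
f=grab('wrist'); h,S,V=hsv(f); cv2.imwrite('pics/w13.png',f['pixels'])
blob(f,(S>140)&((h<8)|(h>172)),(250,400,150,420),.084,'flux cap')
to((.4506,-.2568,.0693),11.29)"
```

```text
t 45.85 pos [ 0.4501 -0.2561  0.2072] yaw 11.33 j6 -0.86 tilt 0.01 w 0.996 gf 0.0 F [ 0.1 -0.3  0.2]
 turn wz 0.005  then shift [-0.006  0.003  1.149]
flux cap [309 218  30  32 774] cen [ 0.4503 -0.257   0.084 ] circ [ 0.4501 -0.257   0.084 ] dia mm 23.0 medz 0.0864
t 45.9 pos [ 0.45   -0.2562  0.2072] yaw 11.32 j6 -0.86 tilt 0.0 w 1.0 gf 0.0 F [ 1.   0.3 -0.3]
 turn wz 0.003  then shift [-0.006  0.004  1.15 ]
```

Request:
{"name": "move_arm", "arguments": {
  "plan": [
    [[-0.006, 0.004, 0.08, 0, 0, 0, 0], [0, 0, 0.15, 0, 0, 0, 0], [0, 0, 0.19, 0, 0, 0, 0], [0, 0, 0.19, 0, 0, 0, 0], [0, 0, 0.18, 0, 0, 0, 0], [0, 0, 0.15, 0, 0, 0, 0], [0, 0, 0.1, 0, 0, 0, 0], [0, 0, 0.07, 0, 0, 0, 0], [0, 0, 0.035, 0, 0, 0, 0], [0, 0, 0, 0, 0, 0, 0]]
  ]
}}

```text
time: 47.15
tool_pos: [0.4507, -0.2572, 0.07]
tool_rot: [0.0, 0.634, 0.773, 0.0]
contact_force: [-0.3, -0.5, -0.2]
gripper_width: 1.003
grasp_force: 0.0
```

Request:
{"name": "move_arm", "arguments": {
  "plan": [
    [[0, 0, 0, 0, 0, 0, 0.5], [0, 0, 0, 0, 0, 0, 0.6], [0, 0, 0, 0, 0, 0, 0.7], [0, 0, 0, 0, 0, 0, 0.75], [0, 0, 0, 0, 0, 0, 0.8], [0, 0, 0, 0, 0, 0, 1], [0, 0, 0, 0, 0, 0, 1], [0, 0, 0, 0, 0, 0, 1], [0, 0, 0, 0, 0, 0, 1], [0, 0, 0, 0, 0, 0, 1]]
  ]
}}

```text
time: 48.4
tool_pos: [0.4509, -0.2573, 0.0703]
tool_rot: [0.0, 0.634, 0.773, 0.0]
contact_force: [0.8, 0.9, 5.3]
gripper_width: 0.212
grasp_force: 58.6
```

Request:
{"name": "move_arm", "arguments": {
  "plan": [
    [[0, 0, -0.03, 0, 0, 0, 1], [0, 0, -0.08, 0, 0, 0, 1], [0, 0, -0.13, 0, 0, 0, 1], [0, 0, -0.15, 0, 0, 0, 1], [0, 0, -0.16, 0, 0, 0, 1], [0, 0, -0.16, 0, 0, 0, 1], [0, 0, -0.14, 0, 0, 0, 1], [0, 0, -0.12, 0, 0, 0, 1], [0, 0, -0.08, 0, 0, 0, 1], [0, 0, -0.05, 0, 0, 0, 1]]
  ]
}}

```text
time: 49.65
tool_pos: [0.4505, -0.2571, 0.2022]
tool_rot: [-0.0, 0.634, 0.773, 0.0]
contact_force: [0.1, 0.9, -2.2]
gripper_width: 0.211
grasp_force: 58.2
```

```bash
python3 -c "
from h import *
to((.5047,.0868,.0755),11.29)"
```

```text
t 49.65 pos [ 0.4505 -0.2571  0.2022] yaw 11.29 j6 -0.86 tilt 0.0 w 0.211 gf 58.2 F [ 0.1  0.9 -2.2]
 turn wz -0.0  then shift [2.722 1.004 1.056]
```

Request:
{"name": "move_arm", "arguments": {
  "plan": [
    [[0.1, 0.04, 0, 0, 0, 0, 1], [0.22, 0.08, 0, 0, 0, 0, 1], [0.32, 0.12, 0, 0, 0, 0, 1], [0.38, 0.14, 0, 0, 0, 0, 1], [0.38, 0.14, 0, 0, 0, 0, 1], [0.38, 0.14, 0, 0, 0, 0, 1], [0.36, 0.13, 0, 0, 0, 0, 1], [0.29, 0.1, 0, 0, 0, 0, 1], [0.19, 0.07, 0, 0, 0, 0, 1], [0.1, 0.04, 0, 0, 0, 0, 1]]
  ]
}}

```text
time: 50.9
tool_pos: [0.5036, 0.0882, 0.2009]
tool_rot: [-0.001, 0.633, 0.774, -0.0]
contact_force: [-0.2, -0.1, -1.8]
gripper_width: 0.213
grasp_force: 58.2
```

Request:
{"name": "move_arm", "arguments": {
  "plan": [
    [[0, 0, 0.06, 0, 0, 0, 1], [0, 0, 0.13, 0, 0, 0, 1], [0, 0, 0.17, 0, 0, 0, 1], [0, 0, 0.17, 0, 0, 0, 1], [0, 0, 0.15, 0, 0, 0, 1], [0, 0, 0.12, 0, 0, 0, 1], [0, 0, 0.08, 0, 0, 0, 1], [0, 0, 0.05, 0, 0, 0, 1], [0, 0, 0.02, 0, 0, 0, 1], [0, 0, 0, 0, 0, 0, 1]]
  ]
}}

```text
time: 52.15
tool_pos: [0.5046, 0.0865, 0.0882]
tool_rot: [0.0, 0.634, 0.773, 0.0]
contact_force: [0.5, -0.1, -2.3]
gripper_width: 0.215
grasp_force: 58.2
```

```bash
python3 -c "
from h import *
to((.5047,.0866,.0763),11.29)"
```

```text
t 52.15 pos [0.5046 0.0865 0.0882] yaw 11.29 j6 -0.17 tilt 0.04 w 0.215 gf 58.2 F [ 0.5 -0.1 -2.3]
 turn wz 0.0  then shift [0.001 0.001 0.099]
```

Request:
{"name": "move_arm", "arguments": {
  "plan": [
    [[0, 0, 0.03, 0, 0, 0, 1], [0, 0, 0.025, 0, 0, 0, 1], [0, 0, 0.015, 0, 0, 0, 1], [0, 0, 0.01, 0, 0, 0, 1], [0, 0, 0.01, 0, 0, 0, 1], [0, 0, 0.008, 0, 0, 0, 1], [0, 0, 0.005, 0, 0, 0, 1], [0, 0, 0, 0, 0, 0, 1], [0, 0, 0, 0, 0, 0, 1], [0, 0, 0, 0, 0, 0, 1]]
  ]
}}

```text
time: 53.4
tool_pos: [0.5047, 0.0864, 0.0764]
tool_rot: [0.0, 0.634, 0.773, 0.0]
contact_force: [-2.1, -0.4, 5.6]
gripper_width: 0.213
grasp_force: 58.8
```

Request:
{"name": "move_arm", "arguments": {
  "plan": [
    [[0, 0, 0, 0, 0, 0, 0.7], [0, 0, 0, 0, 0, 0, 0.6], [0, 0, 0, 0, 0, 0, 0.4], [0, 0, 0, 0, 0, 0, 0.2], [0, 0, 0, 0, 0, 0, 0], [0, 0, 0, 0, 0, 0, 0], [0, 0, 0, 0, 0, 0, 0], [0, 0, 0, 0, 0, 0, 0], [0, 0, 0, 0, 0, 0, 0], [0, 0, 0, 0, 0, 0, 0]]
  ]
}}

```text
time: 54.65
tool_pos: [0.5043, 0.0865, 0.0754]
tool_rot: [-0.0, 0.634, 0.773, -0.0]
contact_force: [0.6, -0.2, 0.8]
gripper_width: 1.001
grasp_force: 0.0
```

Request:
{"name": "move_arm", "arguments": {
  "plan": [
    [[0, 0, -0.03, 0, 0, 0, 0], [0, 0, -0.06, 0, 0, 0, 0], [0, 0, -0.1, 0, 0, 0, 0], [0, 0, -0.15, 0, 0, 0, 0], [0, 0, -0.2, 0, 0, 0, 0], [0, 0, -0.2, 0, 0, 0, 0], [0, 0, -0.18, 0, 0, 0, 0], [0, 0, -0.1, 0, 0, 0, 0], [0, 0, -0.05, 0, 0, 0, 0], [0, 0, 0, 0, 0, 0, 0]]
  ]
}}

```text
time: 55.9
tool_pos: [0.5043, 0.0865, 0.2039]
tool_rot: [0.0, 0.634, 0.773, 0.0]
contact_force: [-0.1, 0.1, 0.4]
gripper_width: 0.998
grasp_force: 0.0
```

```bash
python3 -c "
from h import *
f=grab('wrist'); h,S,V=hsv(f); cv2.imwrite('pics/w14.png',f['pixels'])
blob(f,(S>140)&((h<8)|(h>172)),(250,400,150,420),.09,'flux cap')
to((.4638,-.3557,.2),11.29)"
```

```text
flux cap [308 219  31  35 842] cen [0.5042 0.0864 0.09  ] circ [0.5038 0.0864 0.09  ] dia mm 23.6 medz 0.0924
t 55.95 pos [0.504  0.0864 0.2033] yaw 11.28 j6 -0.17 tilt 0.05 w 1.0 gf 0.0 F [-0.2  0.  -0.3]
 turn wz -0.001  then shift [-3.548 -1.05   0.027]
```

Flux bottle is back within about 1 mm. Now the amber bottle.

Request:
{"name": "move_arm", "arguments": {
  "plan": [
    [[-0.18, -0.05, 0, 0, 0, 0, 0], [-0.35, -0.1, 0, 0, 0, 0, 0], [-0.42, -0.13, 0, 0, 0, 0, 0], [-0.46, -0.14, 0, 0, 0, 0, 0], [-0.46, -0.14, 0, 0, 0, 0, 0], [-0.46, -0.14, 0, 0, 0, 0, 0], [-0.42, -0.12, 0, 0, 0, 0, 0], [-0.36, -0.1, 0, 0, 0, 0, 0], [-0.28, -0.08, 0, 0, 0, 0, 0], [-0.16, -0.05, 0, 0, 0, 0, 0]]
  ]
}}

```text
time: 57.2
tool_pos: [0.4634, -0.3571, 0.2025]
tool_rot: [-0.001, 0.635, 0.773, 0.0]
contact_force: [0.0, -0.0, -0.6]
gripper_width: 0.997
grasp_force: 0.0
```

Request:
{"name": "move_arm", "arguments": {
  "plan": [
    [[0, 0, 0.05, 0, 0, 0, 0], [0, 0, 0.05, 0, 0, 0, 0], [0, 0, 0, 0, 0, 0, 0], [0, 0, 0, 0, 0, 0, 0], [0, 0, 0, 0, 0, 0, 0], [0, 0, 0, 0, 0, 0, 0], [0, 0, 0, 0, 0, 0, 0], [0, 0, 0, 0, 0, 0, 0], [0, 0, 0, 0, 0, 0, 0], [0, 0, 0, 0, 0, 0, 0]]
  ]
}}

```text
time: 58.45
tool_pos: [0.4641, -0.356, 0.1918]
tool_rot: [-0.0, 0.634, 0.773, 0.0]
contact_force: [0.2, -1.0, 0.7]
gripper_width: 1.004
grasp_force: 0.0
```

```bash
python3 -c "
from h import *
to((.4638,-.3557,.0553),11.29)
f=grab('wrist'); h,S,V=hsv(f); cv2.imwrite('pics/w15.png',f['pixels'])
blob(f,(V<60),(280,370,180,340),.124,'amber cap')"
```

```text
t 58.45 pos [ 0.4641 -0.356   0.1918] yaw 11.28 j6 -0.98 tilt 0.0 w 1.004 gf 0.0 F [ 0.2 -1.   0.7]
 turn wz -0.001  then shift [ 0.003 -0.002  1.137]
amber cap [ 280  234   62   39 1162] cen [ 0.463  -0.3528  0.124 ] circ [ 0.456  -0.3544  0.124 ] dia mm 36.2 medz 0.1242
```

Request:
{"name": "move_arm", "arguments": {
  "plan": [
    [[0.003, -0.002, 0.08, 0, 0, 0, 0], [0, 0, 0.15, 0, 0, 0, 0], [0, 0, 0.19, 0, 0, 0, 0], [0, 0, 0.19, 0, 0, 0, 0], [0, 0, 0.18, 0, 0, 0, 0], [0, 0, 0.14, 0, 0, 0, 0], [0, 0, 0.1, 0, 0, 0, 0], [0, 0, 0.07, 0, 0, 0, 0], [0, 0, 0.04, 0, 0, 0, 0], [0, 0, 0, 0, 0, 0, 0]]
  ]
}}

```text
time: 59.75
tool_pos: [0.4639, -0.3557, 0.0551]
tool_rot: [0.0, 0.634, 0.773, -0.0]
contact_force: [-0.4, -0.4, 0.3]
gripper_width: 1.0
grasp_force: 0.0
```

Request:
{"name": "move_arm", "arguments": {
  "plan": [
    [[0, 0, 0, 0, 0, 0, 0.3], [0, 0, 0, 0, 0, 0, 0.4], [0, 0, 0, 0, 0, 0, 0.45], [0, 0, 0, 0, 0, 0, 0.5], [0, 0, 0, 0, 0, 0, 1], [0, 0, 0, 0, 0, 0, 1], [0, 0, 0, 0, 0, 0, 1], [0, 0, 0, 0, 0, 0, 1], [0, 0, 0, 0, 0, 0, 1], [0, 0, 0, 0, 0, 0, 1]]
  ]
}}

```text
time: 61.0
tool_pos: [0.4643, -0.356, 0.0556]
tool_rot: [0.001, 0.634, 0.773, 0.0]
contact_force: [1.3, 0.4, 4.6]
gripper_width: 0.466
grasp_force: 61.0
```

Request:
{"name": "move_arm", "arguments": {
  "plan": [
    [[0, 0, -0.04, 0, 0, 0, 1], [0, 0, -0.1, 0, 0, 0, 1], [0, 0, -0.15, 0, 0, 0, 1], [0, 0, -0.16, 0, 0, 0, 1], [0, 0, -0.16, 0, 0, 0, 1], [0, 0, -0.15, 0, 0, 0, 1], [0, 0, -0.15, 0, 0, 0, 1], [0, 0, -0.12, 0, 0, 0, 1], [0, 0, -0.1, 0, 0, 0, 1], [0, 0, -0.05, 0, 0, 0, 1]]
  ]
}}

```text
time: 62.25
tool_pos: [0.464, -0.3558, 0.1975]
tool_rot: [0.0, 0.634, 0.773, -0.0]
contact_force: [0.6, -0.3, -0.2]
gripper_width: 0.473
grasp_force: 60.5
```

```bash
python3 -c "
from h import *
to((.5323,-.0412,.062),11.29)"
```

```text
t 62.25 pos [ 0.464  -0.3558  0.1975] yaw 11.29 j6 -0.98 tilt 0.04 w 0.473 gf 60.5 F [ 0.6 -0.3 -0.2]
 turn wz -0.001  then shift [2.46  1.072 1.129]
```

Request:
{"name": "move_arm", "arguments": {
  "plan": [
    [[0.1, 0.04, 0, 0, 0, 0, 1], [0.2, 0.09, 0, 0, 0, 0, 1], [0.3, 0.13, 0, 0, 0, 0, 1], [0.34, 0.15, 0, 0, 0, 0, 1], [0.34, 0.15, 0, 0, 0, 0, 1], [0.34, 0.15, 0, 0, 0, 0, 1], [0.32, 0.14, 0, 0, 0, 0, 1], [0.25, 0.11, 0, 0, 0, 0, 1], [0.17, 0.07, 0, 0, 0, 0, 1], [0.1, 0.04, 0, 0, 0, 0, 1]]
  ]
}}

```text
time: 63.5
tool_pos: [0.5314, -0.0393, 0.1957]
tool_rot: [-0.001, 0.634, 0.774, -0.0]
contact_force: [-0.3, -0.7, -1.6]
gripper_width: 0.467
grasp_force: 60.6
```

Request:
{"name": "move_arm", "arguments": {
  "plan": [
    [[0, 0, 0.07, 0, 0, 0, 1], [0, 0, 0.14, 0, 0, 0, 1], [0, 0, 0.18, 0, 0, 0, 1], [0, 0, 0.18, 0, 0, 0, 1], [0, 0, 0.16, 0, 0, 0, 1], [0, 0, 0.12, 0, 0, 0, 1], [0, 0, 0.08, 0, 0, 0, 1], [0, 0, 0.06, 0, 0, 0, 1], [0, 0, 0.03, 0, 0, 0, 1], [0, 0, 0, 0, 0, 0, 1]]
  ]
}}

```text
time: 64.75
tool_pos: [0.5321, -0.041, 0.0744]
tool_rot: [0.0, 0.634, 0.773, 0.0]
contact_force: [0.2, 0.4, -1.9]
gripper_width: 0.47
grasp_force: 60.6
```

```bash
python3 -c "
from h import *
to((.5323,-.0412,.0616),11.29)"
```

```text
t 64.75 pos [ 0.5321 -0.041   0.0744] yaw 11.29 j6 -0.41 tilt 0.02 w 0.47 gf 60.6 F [ 0.2  0.4 -1.9]
 turn wz 0.0  then shift [-0.002  0.001  0.107]
```

Request:
{"name": "move_arm", "arguments": {
  "plan": [
    [[0, 0, 0.03, 0, 0, 0, 1], [0, 0, 0.025, 0, 0, 0, 1], [0, 0, 0.015, 0, 0, 0, 1], [0, 0, 0.01, 0, 0, 0, 1], [0, 0, 0.01, 0, 0, 0, 1], [0, 0, 0.008, 0, 0, 0, 1], [0, 0, 0.006, 0, 0, 0, 1], [0, 0, 0.003, 0, 0, 0, 1], [0, 0, 0, 0, 0, 0, 1], [0, 0, 0, 0, 0, 0, 1]]
  ]
}}

```text
time: 66.0
tool_pos: [0.5321, -0.0411, 0.0616]
tool_rot: [0.0, 0.634, 0.773, -0.0]
contact_force: [-0.6, -0.8, 0.5]
gripper_width: 0.464
grasp_force: 60.8
```

Just touching. One more small press, then release and rise.

Request:
{"name": "move_arm", "arguments": {
  "plan": [
    [[0, 0, 0.005, 0, 0, 0, 1], [0, 0, 0, 0, 0, 0, 1], [0, 0, 0, 0, 0, 0, 0.45], [0, 0, 0, 0, 0, 0, 0.3], [0, 0, 0, 0, 0, 0, 0], [0, 0, 0, 0, 0, 0, 0], [0, 0, 0, 0, 0, 0, 0], [0, 0, 0, 0, 0, 0, 0], [0, 0, 0, 0, 0, 0, 0], [0, 0, 0, 0, 0, 0, 0]]
  ]
}}

```text
time: 67.25
tool_pos: [0.532, -0.041, 0.0608]
tool_rot: [0.0, 0.634, 0.773, 0.0]
contact_force: [0.1, -0.3, 0.2]
gripper_width: 0.999
grasp_force: 0.0
```

Request:
{"name": "move_arm", "arguments": {
  "plan": [
    [[0, 0, -0.03, 0, 0, 0, 0], [0, 0, -0.08, 0, 0, 0, 0], [0, 0, -0.14, 0, 0, 0, 0], [0, 0, -0.18, 0, 0, 0, 0], [0, 0, -0.22, 0, 0, 0, 0], [0, 0, -0.22, 0, 0, 0, 0], [0, 0, -0.2, 0, 0, 0, 0], [0, 0, -0.15, 0, 0, 0, 0], [0, 0, -0.1, 0, 0, 0, 0], [0, 0, -0.05, 0, 0, 0, 0]]
  ]
}}

```text
time: 68.5
tool_pos: [0.5321, -0.0411, 0.2259]
tool_rot: [0.0, 0.634, 0.773, 0.0]
contact_force: [-0.1, -0.4, 0.3]
gripper_width: 1.001
grasp_force: 0.0
```

Request:
{"name": "move_arm", "arguments": {
  "plan": [
    [[-0.1, -0.1, 0, 0, 0, 0, 0], [-0.2, -0.15, 0, 0, 0, 0, 0], [-0.25, -0.15, 0, 0, 0, 0, 0], [-0.25, -0.15, 0, 0, 0, 0, 0], [-0.2, -0.1, 0, 0, 0, 0, 0], [-0.1, -0.05, 0, 0, 0, 0, 0], [0, 0, 0, 0, 0, 0, 0], [0, 0, 0, 0, 0, 0, 0], [0, 0, 0, 0, 0, 0, 0], [0, 0, 0, 0, 0, 0, 0]]
  ]
}}

```text
time: 69.75
tool_pos: [0.4756, -0.1863, 0.2252]
tool_rot: [-0.0, 0.634, 0.774, 0.0]
contact_force: [-0.5, -0.7, -0.1]
gripper_width: 0.999
grasp_force: 0.0
```

```bash
python3 -c "
from h import *
to((.5,0,.2))
f=grab('top'); cv2.imwrite('pics/t9.png',cv2.resize(f['pixels'][140:340,140:480],None,fx=2.3,fy=2.3)); h,S,V=hsv(f); a=np.load('top0.npy',allow_pickle=True).item(); H,SS,VV=hsv(a)
for g,h,S,V in((a,H,SS,VV),(f,h,S,V)):
    z=cloud(g)[...,2]
    blob(g,(S>140)&((h<8)|(h>172)),(262,287,262,290),.09,'flux cap')
    blob(g,(z>.1)&(z<.14),(308,335,250,282),.13,'amber cap')
    blob(g,(h<15)&(S>150)&(z>.03),(308,335,250,282),.07,'amber body')
"
```

```text
t 69.75 pos [ 0.4756 -0.1863  0.2252] yaw 11.35 j6 -0.72 tilt 0.0 w 0.999 gf 0.0 F [-0.5 -0.7 -0.1]
 turn wz -0.0  then shift [1.483 0.505 0.21 ]
flux cap [269 274   6   6  23] cen [0.5045 0.0839 0.09  ] circ [0.5057 0.0835 0.09  ] dia mm 16.2 medz 0.0922
amber cap [317 259   9  11  66] cen [ 0.5326 -0.0402  0.13  ] circ [ 0.5326 -0.0405  0.13  ] dia mm 24.8 medz 0.1298
amber body none
flux cap [269 273   7   7  27] cen [0.5055 0.082  0.09  ] circ [0.5058 0.0825 0.09  ] dia mm 16.9 medz 0.0921
amber cap [317 260   9  10  60] cen [ 0.5322 -0.0413  0.13  ] circ [ 0.5316 -0.0405  0.13  ] dia mm 22.2 medz 0.1291
amber body none
```

View pics/t9.png

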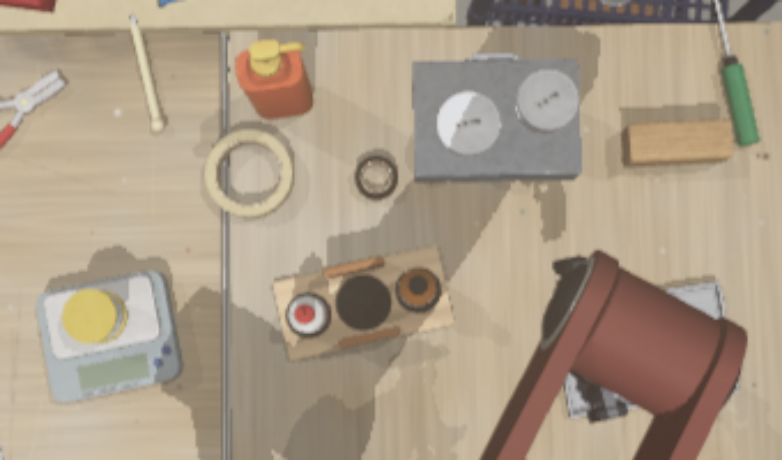

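The final view shows both bottles upright on their discs, the spool centred on the plate (allowing for parallax), and the tape rolls and wooden block unmoved.

```bash
python3 -c "
from plant import manip
print(manip.job_done())"
```

```text
the job is handed in; nothing more can be done
None
```

The job is handed in at about 70 s of the 134 s allowed: the spool stands upright within about 2 mm of the weighing plate's centre, and both bottles stand upright on their original places, within about 2 mm by the camera images.

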